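# Lay out the kit's metal parts on the worm-driven display stand and tip it to the phone

### The job

Slide the loose plywood cover clear off the wooden kit box, and set every metal part you find in the pockets (two to four) on the white platform of the display stand while the platform is still about level. Then turn the stand's worm knob, many turns, until the platform with all the parts on it is tipped one scale division (10 degrees) towards the side where the phone stands. Lay the cover back squarely on the emptied box, and leave the phone, mug and jar alone.

Things in the scene. Friction and masses are not known exactly. Their poses are not given: they have to be found in the camera images.
- stand: The tilting display stand, fixed to the table: steel base plate 260 x 120 mm, grey worm gearbox at its robot-side end, white tilting platform. Origin on the table under the platform's centre; x (within 0.25 rad of the direction away from the robot) runs along the tilt axis, y to the left.
- tray_center (a point): Centre of the platform's upper surface, turning with the platform; x along the tilt axis, z normal to the surface. The white platform is 140 mm (x) by 170 mm (y), with a 12 mm high, 4 mm thick aluminium rim all round. The surface is 85 mm above the table when level and lies 5 mm above the tilt axis.
- tray (a joint): Tilt of the platform in rad about the stand's x axis, 0 = level. Positive: the left (+y) edge rises and the platform tips to the right; negative: it tips to the left (+y). A black pointer at the stand's far end hangs over a scale with marks every 10 degrees (0.1745 rad); middle mark = level. Starts within 0.03 of level. Moved only by the knob (90:1 worm, self-locking).
- knob (a joint): Turn of the worm knob in rad, positive counter-clockwise seen from above; it can turn many times. Tilt = knob / 90, so one 10 degree division is 15.7 rad (2.5 turns): counter-clockwise tips the platform to the right, clockwise to the left. Friction torque 0.03 N m; it stays where it is left.
- knob_grip (a point): Middle of the black ribbed round knob, 36 mm in diameter and 28 mm tall, on top of the gearbox with its axis upright, 125 mm from the platform's centre on the robot's side. This point is on the axis, 102 mm above the table, 12 mm below the knob's top; the gearbox top (60 x 66 mm) is at 70 mm, the knob's underside at 86 mm. The platform's rim begins 55 mm from the knob's axis.
- box: Open light-wood kit box, fixed, 175 x 175 mm, 46 mm high, with 5 mm walls and floor and a cross-shaped divider of full height: four square pockets 80 mm wide, centred 42.5 mm from the middle in x and in y. Origin at the centre of its underside; axes parallel to the sides.
- cover: The loose plywood cover plate, 178 x 178 x 6 mm, 0.16 kg, lying on top of the box at the start. Origin at the centre of its underside; axes parallel to the sides.
- cover_grip (a point): Centre of the cover's dark wooden grip bar: 70 mm long (cover's x), 18 mm wide (y), 26 mm high, standing in the middle of the cover. This point is 19 mm above the cover's underside, 13 mm below the bar's top.
- gear_mid (a point): Brass gear, base a toothed disc 54 mm across, about 0.17 kg. 36 mm tall: base 9 mm thick, and from its middle a round stem 14 mm across up to the top. This point is on the stem axis half-way up, 18 mm above the underside; z runs up the stem. It starts standing in a pocket of the box, or is absent in this run.
- pulley_mid (a point): Aluminium pulley, base a grooved disc 52 mm across, about 0.06 kg. 36 mm tall: base 9 mm thick, and from its middle a round stem 14 mm across up to the top. This point is on the stem axis half-way up, 18 mm above the underside; z runs up the stem. It starts standing in a pocket of the box, or is absent in this run.
- flange_mid (a point): Steel flange, base a 50 mm square plate, about 0.18 kg. 36 mm tall: base 9 mm thick, and from its middle a square (sides parallel to this point's x and y) stem 14 mm across up to the top. This point is on the stem axis half-way up, 18 mm above the underside; z runs up the stem. It starts standing in a pocket of the box, or is absent in this run.
- hexnut_mid (a point): Dark steel hexagon foot, base a hexagon 54 mm across corners, about 0.15 kg. 36 mm tall: base 9 mm thick, and from its middle a round stem 14 mm across up to the top. This point is on the stem axis half-way up, 18 mm above the underside; z runs up the stem. It starts standing in a pocket of the box, or is absent in this run.
- phone: A phone standing upright (its top 182 mm above the table) in a small grey holder 90 x 80 mm, about 0.5 to 0.6 m to the left or right of the table's middle line, so always well to one side of both stand and box. Origin at the centre of the holder's underside. Leave it alone.
- mug: White mug, 80 mm across, 90 mm high, on the other side. Origin at the centre of its underside. Leave it alone.
- jar: Small glass jar, 60 mm across, 85 mm high, beyond the work near the middle line. Origin at the centre of its underside. Leave it alone.
- gear: The same part as gear_mid: its origin is the centre of its underside.
- pulley: The same part as pulley_mid: its origin is the centre of its underside.
- flange: The same part as flange_mid: its origin is the centre of its underside.
- hexnut: The same part as hexnut_mid: its origin is the centre of its underside.

How it is judged:
On the way, in this order (a step that is already met when the one before it is completed fails the run):
1. the cover is clear of the box (centres more than 100 mm apart) (horizontal distance between cover_grip and box above 0.1 m), for 0.2 s.
2. every part present rests, released, inside the platform's rim while the platform is within 0.06 rad of level (x of gear_mid in the frame of tray_center between -0.07 and 0.07 m and y of gear_mid in the frame of tray_center between -0.085 and 0.085 m and z of gear_mid in the frame of tray_center between 0.002 and 0.032 m and contact force between the fingers and gear below 0.2 N and linear speed of each of gear, pulley, flange, hexnut below 0.03 m/s and x of pulley_mid in the frame of tray_center between -0.07 and 0.07 m and y of pulley_mid in the frame of tray_center between -0.085 and 0.085 m and z of pulley_mid in the frame of tray_center between 0.002 and 0.032 m and contact force between the fingers and pulley below 0.2 N and x of flange_mid in the frame of tray_center between -0.07 and 0.07 m and y of flange_mid in the frame of tray_center between -0.085 and 0.085 m and z of flange_mid in the frame of tray_center between 0.002 and 0.032 m and contact force between the fingers and flange below 0.2 N and x of hexnut_mid in the frame of tray_center between -0.07 and 0.07 m and y of hexnut_mid in the frame of tray_center between -0.085 and 0.085 m and z of hexnut_mid in the frame of tray_center between 0.002 and 0.032 m and contact force between the fingers and hexnut below 0.2 N and value of joint tray between -0.06 and 0.06 rad), for 0.3 s.
3. the platform is tipped 0.1745 rad (within 0.03) towards the phone's side with every part on it (((y of phone in the frame of stand above 0 m and value of joint tray between -0.2045 and -0.1445 rad) or (y of phone in the frame of stand below 0 m and value of joint tray between 0.1445 and 0.2045 rad)) and x of gear_mid in the frame of tray_center between -0.07 and 0.07 m and y of gear_mid in the frame of tray_center between -0.085 and 0.085 m and z of gear_mid in the frame of tray_center between 0.002 and 0.032 m and contact force between the fingers and gear below 0.2 N and linear speed of each of gear, pulley, flange, hexnut below 0.03 m/s and x of pulley_mid in the frame of tray_center between -0.07 and 0.07 m and y of pulley_mid in the frame of tray_center between -0.085 and 0.085 m and z of pulley_mid in the frame of tray_center between 0.002 and 0.032 m and contact force between the fingers and pulley below 0.2 N and x of flange_mid in the frame of tray_center between -0.07 and 0.07 m and y of flange_mid in the frame of tray_center between -0.085 and 0.085 m and z of flange_mid in the frame of tray_center between 0.002 and 0.032 m and contact force between the fingers and flange below 0.2 N and x of hexnut_mid in the frame of tray_center between -0.07 and 0.07 m and y of hexnut_mid in the frame of tray_center between -0.085 and 0.085 m and z of hexnut_mid in the frame of tray_center between 0.002 and 0.032 m and contact force between the fingers and hexnut below 0.2 N), for 0.3 s.
At the end, for the whole second after the job is handed in: Every part present rests inside the platform's rim, on its surface; the platform is tipped 10 degrees (0.1745 rad, within 0.03) towards the side where the phone stands; the cover lies flat on the box's walls, its centre within 15 mm of the box's, square to it within 0.12 rad (any quarter turn) (all of step 3 and horizontal distance between cover_grip and box below 0.015 m and z of cover_grip in the frame of box between 0.06 and 0.07 m and angle between the z axis of cover and the z axis of box, either way round below 0.05 rad and (angle between the x axis of cover and the x axis of box, either way round below 0.12 rad or angle between the x axis of cover and the y axis of box, either way round below 0.12 rad) and linear speed of cover below 0.02 m/s); the robot touches nothing.
It fails at once if the phone is moved more than 30 mm (distance of phone from where it was at the start of the episode above 0.03 m).
It fails at once if the mug is moved more than 30 mm (distance of mug from where it was at the start of the episode above 0.03 m).
It fails at once if the jar is moved more than 30 mm (distance of jar from where it was at the start of the episode above 0.03 m).
Of gear, pulley, flange, hexnut only 2 to 4 are there at a start; the rules pass over those that are not, and their reading is None.
At some moment in a run one of cover, gear, pulley, flange, hexnut may be knocked a few centimetres aside while the robot is not near it.
Once in a run the grip may slacken for a moment while it holds something.
It also fails if it takes over 210 s, if anything falls off the work surface, if the arm or the gripper's body presses on something with over 40 N, if the wrist force passes 120 N, or if a joint passes its speed limit or range.

### The arm

A 6-joint arm with a two-finger parallel gripper is mounted at the origin on the work surface. World frame = base frame: x ahead of the robot, y to its left, z up, the work surface at z = 0. Lengths are in m, angles in rad, forces in N, time in s.
With the tool pointing down it reaches from about 0.225 to 0.875 m from the base axis. Payload 3.4 kg.
Tool frame: the origin (TCP) lies at the very end of the fingers, on their centre line; the grasp point (between the pads) lies 19 mm behind it (manip.hold_point_z is the distance from the TCP to the grasp point, in m); z points along the fingers, x is the direction in which the jaws open and shut, and the axes are right-handed (so a half turn about z gives the same grasp; the last joint's range is limited). The gripper opens to 85 mm and grips with 20 to 120 N. Pads are 22 mm wide; open, the fingers measure 114 mm over their backs; the gripper's body (76 mm by 85 mm) begins 54 mm behind the grasp point. The pads swing forward as they close: fully open they stand 13 mm farther back than shut.
Start: joints at [1.204, 0.276, 1.505, -0, 1.361, -0.121], TCP at [0.14, 0.558, 0.192] pointing down, gripper open.
Joint ranges: [-2.89, 2.89], [-0.75, 2.08], [0.22, 2.7], [-1.18, 4.32], [0.11, 2.71], [-2.7, 2.7]. Speed limits (rad/s): [2.57, 2.57, 3.14, 3.14, 3.14, 3.14].

### API

Orientations are given as a unit quaternion [w, x, y, z].
In Python, from rig import telemetry, cams, manip, finder gives the robot as it stands. The module is installed in compiled form; this text tells all that it offers.
- The arm moves only by the tool carry_out, never from a script. Its argument "rows" is a list that holds one entry, the list of rows, each a list of 5 numbers: the gripper's target within -1 to 1 (fully open at 1, half-way at 0, shut at -1), then the shift along the world's x, y, z in cm, then the turn about the world's z in rad. A call has 1 to 12 rows; each row shifts and turns the commanded pose from where the row before left it; what a row does not reach is not made up. A row lasts 1/10 s, in which the tool goes at most 50 mm and 8.59 degrees, less where a joint would pass 70% of its speed; a pose out of reach is approached as far as the arm can. A call with a gripper value outside its range is refused whole. The fingers move at their own pace and stop on an object; "force" is the grip in N (left out, the last holds). Time passes only in rows, so rows that do not move let the fingers close. It gives the time, the measured TCP pose, the force and the opening at its end, in the units of the state.
- telemetry.get_state(): the state, without advancing time (a new reading comes with each control period).
- cams.get_image(name): name is "scene" or "top" or "wrist"; returns a dict with "image" (480x640x3 uint8, red, green, blue), "camera_matrix" (3x3 intrinsics, pixels), "eye" and "attitude" of the camera in the world. Camera axes: x right, y down, z forward; pixel columns grow to the right and rows downward; lengths in m; the calibration is good to about 2 mm. A picture is of the moment at which its call begins. There is no depth.
- manip.sign_off(): hands the job in, once; it reports no verdict.
Trained networks look in a picture, given as the dict that the camera call returned (one of the last four; its "shot" number tells which), for a name from the list of things; names that differ only in an ending like _2 or _b are one class to them, and where a whole thing is asked for, a point or a joint stands for the part that bears it (a point fixed in the world has none). Each returns a list of dicts, best first, with "confidence" (0 to 1); they miss things now and then, are a little off and sometimes report something else, mostly with a low value. They report only what shows in the picture. A call takes as long as a camera call.
- finder.boxes_of(picture, thing): "xy" ([column, row] in pixels, amid what is visible of it).
The state is a dict: "clock": time; "qpos": joint angles; "qd": joint speeds; "effort": joint torques, N m; "position": TCP position; "ee_rot": TCP orientation; "contact_force": force on the tool from outside, world axes, zero at the start; "moment": the same for the moment, N m; "width": finger opening in m.
Only numpy, scipy, OpenCV 4.12 (cv2) and the standard library are available. Lean on these libraries where they do the work, as an engineer would, in place of code of your own. Each camera call takes 0.05 s, during which the arm holds its last target.

## Working session

There is one attempt and no reset: what is moved stays moved. The work goes in short steps, Python scripts to look and compute and a tool call to move; the robot and the scene stay as the last step left them, time stands still between calls to the robot, and variables do not carry over. Pictures are saved under pics/ and viewed, and the job is handed in when it is done.

Besides the shell and the picture viewer there is one more tool, called after "Emit:" as name([rows], argument=value, ...), one row to a line, values as JSON. carry_out: Moves the arm, as the interface text tells. Its arguments: {"type":"object","properties":{"rows":{"type":"array","items":{"type":"array","items":{"type":"array","items":{"type":"number"}}}},"force":{"type":"number"}},"required":["rows"]}

```bash
mkdir -p pics; cat > h.py <<'E'
import numpy as np, cv2
from rig import telemetry, cams, manip, finder
from scipy.spatial.transform import Rotation as R
def att(a):
    a=np.array(a,float)
    if a.shape==(3,3): return a
    return R.from_quat([a[1],a[2],a[3],a[0]]).as_matrix()
def ray(p,uv):
    K=np.array(p['camera_matrix']); d=att(p['attitude'])@np.linalg.inv(K)@np.array([uv[0],uv[1],1.])
    return np.array(p['eye']),d
def at_z(p,uv,z):
    e,d=ray(p,uv); return e+d*(z-e[2])/d[2]
def proj(p,X):
    K=np.array(p['camera_matrix']); c=att(p['attitude']).T@(np.array(X)-np.array(p['eye'])); q=K@c; return q[:2]/q[2]
def save(p,n): cv2.imwrite('pics/'+n+'.png',np.array(p['image'])[:,:,::-1])
E
python3 - <<'E'
from h import *
s=telemetry.get_state(); print({k:np.round(v,3) for k,v in s.items()})
for n in ['scene','top','wrist']:
    p=cams.get_image(n); save(p,n+'0'); print(n,np.round(p['eye'],3),np.round(att(p['attitude']),2).tolist(),np.round(p['camera_matrix'],0).tolist())
    for t in ['stand','knob','box','cover_grip','gear','pulley','phone','mug','jar','tray']:
        r=finder.boxes_of(p,t); print(t,[(np.round(x['xy'],1).tolist(),round(x['confidence'],2)) for x in r[:2]])
E
```

```text
{'clock': np.float64(0.0), 'qpos': array([ 1.204,  0.277,  1.506,  0.   ,  1.361, -0.121]), 'qd': array([ 0.   , -0.001, -0.001,  0.001, -0.   , -0.   ]), 'effort': array([ 1.0000e-03, -4.1677e+01, -2.4581e+01, -0.0000e+00,  1.1000e-02,
       -0.0000e+00]), 'position': array([0.14 , 0.557, 0.191]), 'ee_rot': array([ 0.   ,  0.788,  0.615, -0.001]), 'contact_force': array([0.539, 0.266, 0.115]), 'moment': array([ 0.001, -0.023,  0.003]), 'width': np.float64(0.085)}
scene [ 1.821 -0.17   1.171] [[0.13, 0.65, -0.75], [0.99, -0.08, 0.11], [0.01, -0.76, -0.65]] [[579.0, 0.0, 317.0], [0.0, 579.0, 242.0], [0.0, 0.0, 1.0]]
stand [([261.0, 256.8], 0.69)]
knob [([258.4, 216.7], 0.54)]
box [([368.1, 269.6], 0.85), ([309.4, 305.7], 0.22)]
cover_grip [([365.1, 247.2], 0.86), ([262.8, 257.8], 0.53)]
gear []
pulley []
phone [([120.7, 263.6], 0.6), ([366.7, 271.6], 0.32)]
mug [([497.9, 224.1], 0.7)]
jar [([311.5, 304.5], 0.85)]
tray [([256.1, 250.7], 0.88)]
top [ 0.333 -0.019  1.693] [[0.02, -0.99, 0.15], [-1.0, -0.02, 0.01], [-0.01, -0.15, -0.99]] [[515.0, 0.0, 316.0], [0.0, 515.0, 235.0], [0.0, 0.0, 1.0]]
stand [([365.8, 245.4], 0.71)]
knob [([365.5, 275.6], 0.69)]
box []
cover_grip [([268.5, 243.7], 0.63)]
gear []
pulley []
phone [([494.6, 256.2], 0.77), ([132.6, 255.7], 0.73)]
mug [([132.7, 254.8], 0.65)]
jar [([326.8, 181.0], 0.52), ([494.3, 255.7], 0.48)]
tray [([366.2, 233.1], 0.69)]
wrist [0.061 0.578 0.373] [[0.24, 0.92, 0.31], [0.97, -0.23, -0.08], [0.0, 0.32, -0.95]] [[343.0, 0.0, 317.0], [0.0, 343.0, 237.0], [0.0, 0.0, 1.0]]
stand []
knob []
box [([132.7, 473.1], 0.95)]
cover_grip [([401.7, 422.9], 0.63)]
gear []
pulley []
phone []
mug [([402.9, 425.5], 0.51)]
jar []
tray []
```

View pics/scene0.png

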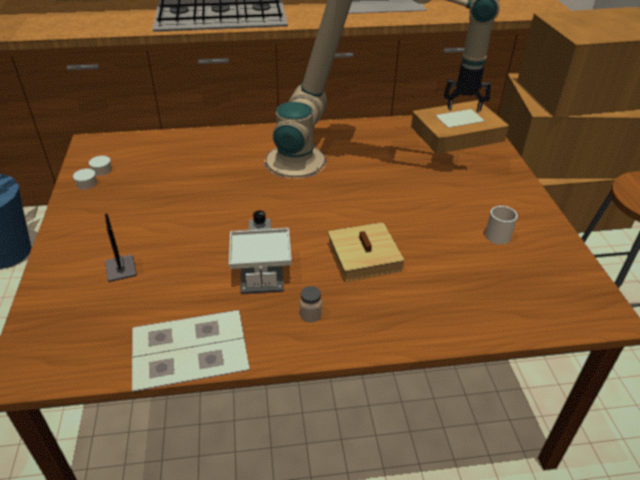

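View pics/top0.png

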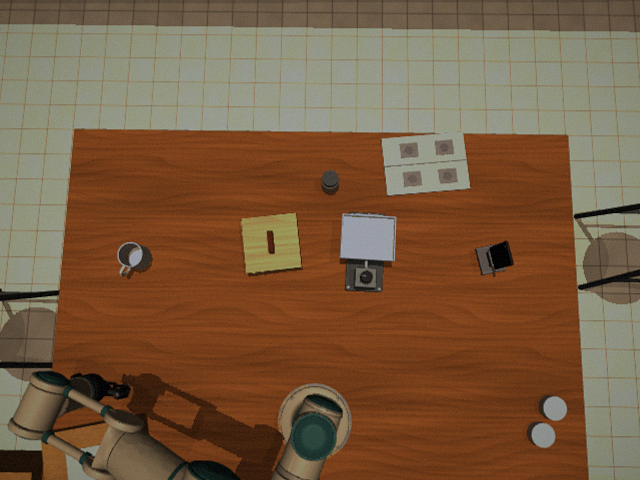

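View pics/wrist0.png

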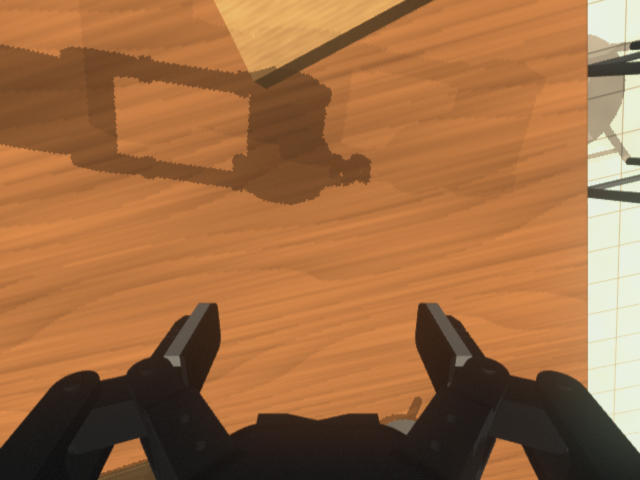

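Scene: phone (right of image in top view at 495,257, so −y side), cover with grip at (270,242) on the box, platform (368,238), knob (366,276), jar (330,182), mug (130,257). Now I'll measure.

```bash
python3 - <<'E'
from h import *
p=cams.get_image('top'); im=np.array(p['image']); hsv=cv2.cvtColor(im,cv2.COLOR_RGB2HSV)
print('px hsv cover',hsv[225,255],'plat',hsv[238,368],'bar',hsv[243,270])
def reg(mask,z,nm):
    n,l,st,c=cv2.connectedComponentsWithStats(mask.astype(np.uint8))
    for i in np.argsort(-st[1:,4])[:3]+1:
        pts=np.argwhere(l==i)[:,::-1]
        w=np.array([at_z(p,q,z)[:2] for q in pts],np.float32)
        r=cv2.minAreaRect(w); print(nm,st[i],np.round(r[0],4),np.round(r[1],4),round(r[2],2),'mean',np.round(w.mean(0),4))
sub=np.zeros(im.shape[:2],bool); sub[190:300,230:410]=1
m=(hsv[...,0]>20)&(hsv[...,0]<35)&(hsv[...,1]>60)&(hsv[...,2]>120)&sub
reg(m,0.052,'cover')
m=(hsv[...,1]<60)&(hsv[...,2]>130)&sub; reg(m,0.09,'plat')
m=(hsv[...,2]<110)&sub; m[:, :255]=0; m[:, 290:]=0; m[225:262]&=True; m[:225]=0;m[262:]=0; reg(m,0.078,'bar')
print('knob',at_z(p,(365.5,275.6),0.108))
print('phone',at_z(p,(494,257),0.05),'mug',at_z(p,(130,255),.08),'jar',at_z(p,(330,182),.08))
cv2.imwrite('pics/topz.png',cv2.resize(im[195:305,230:410,::-1],None,fx=4.4,fy=4.4,interpolation=cv2.INTER_CUBIC))
p=cams.get_image('scene'); im=np.array(p['image'])
cv2.imwrite('pics/scz.png',cv2.resize(im[200:300,220:420,::-1],None,fx=4,fy=4,interpolation=cv2.INTER_CUBIC))
for t,z in [('knob',.102),('cover_grip',.065),('tray',.085)]:
    r=finder.boxes_of(p,t)[:1]
    if r: print(t,at_z(p,r[0]['xy'],z))
E
```

```text
px hsv cover [ 24 122 153] plat [114  22 172] bar [  6 186  78]
cover [ 241  213   60   60 2711] [0.5592 0.1505] [0.1788 0.1785] 7.68 mean [0.5572 0.1489]
plat [ 340  213   54   48 2162] [ 0.578  -0.1562] [0.1634 0.1404] 87.44 mean [ 0.5736 -0.156 ]
plat [387 190  23   5  94] [ 0.7226 -0.2541] [0.0131 0.0702] 0.95 mean [ 0.7238 -0.2513]
plat [349 214  47   6  66] [ 0.6462 -0.1719] [0.146  0.0089] 84.65 mean [ 0.6461 -0.172 ]
bar [267 231   8  23 152] [0.5564 0.1485] [0.0725 0.0209] 7.08 mean [0.5563 0.1485]
knob [ 0.45302968 -0.15045263  0.108     ]
phone [ 0.52439892 -0.56516139  0.05      ] mug [0.50657581 0.59188021 0.08      ] jar [ 0.75437743 -0.03715713  0.08      ]
knob [ 0.4477022  -0.15432185  0.102     ]
cover_grip [0.59242718 0.14078344 0.065     ]
tray [ 0.57128319 -0.16199059  0.085     ]
```

View pics/topz.png

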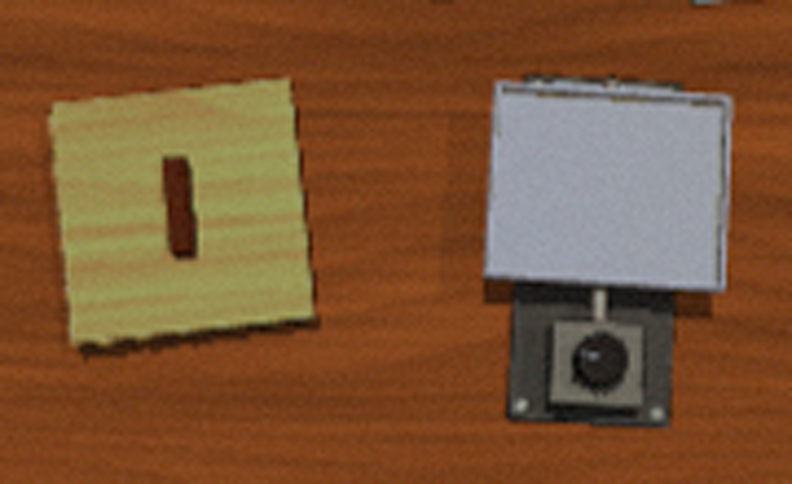

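View pics/scz.png

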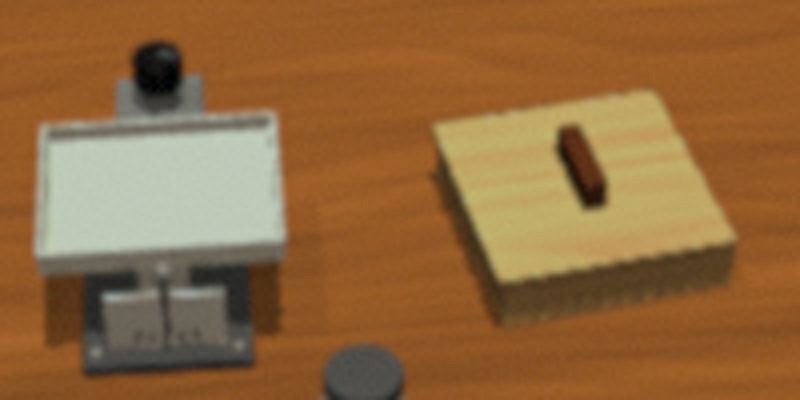

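Emit:
carry_out([
  [[1,3.46,-3.4,0,0.031],[1,3.46,-3.4,0,0.031],[1,3.46,-3.4,0,0.031],[1,3.46,-3.4,0,0.031],[1,3.46,-3.4,0,0.031],[1,3.46,-3.4,0,0.031],[1,3.46,-3.4,0,0.031],[1,3.46,-3.4,0,0.031],[1,3.46,-3.4,0,0.031],[1,3.46,-3.4,0,0.031],[1,3.46,-3.4,0,0.031],[1,3.46,-3.4,0,0.031]],
])

```text
clock: 3.1
position: [0.5564, 0.1481, 0.1921]
ee_rot: [0.0, 0.661, 0.751, 0.0]
contact_force: [0.0, 0.6, 1.1]
width: 0.0854
```

```bash
cat >> h.py <<'E'
def st():
    s=telemetry.get_state(); q=s['ee_rot']; m=att(q)
    print('t',round(float(s['clock']),2),'pos',np.round(s['position'],4),'yaw',round(float(np.arctan2(m[1,0],m[0,0])),3),'q6',round(s['qpos'][5],2),'F',np.round(s['contact_force'],1),'w',round(float(s['width']),4)); return s
E
python3 - <<'E'
from h import *
st(); p=cams.get_image('wrist'); save(p,'w1')
im=np.array(p['image']); 
for t in ['cover_grip','cover']: print([(np.round(x['xy'],1),round(x['confidence'],2),np.round(at_z(p,x['xy'],.065),4)) for x in finder.boxes_of(p,t)[:2]])
E
```

```text
t 3.1 pos [0.5564 0.1481 0.1921] yaw 1.698 q6 -1.56 F [0.  0.6 1.1] w 0.0854
[(array([320.2, 199.5]), 0.93, array([0.5422, 0.1493, 0.065 ]))]
[(array([318.8, 202.4]), 0.67, array([0.5451, 0.1483, 0.065 ]))]
```

View pics/w1.png

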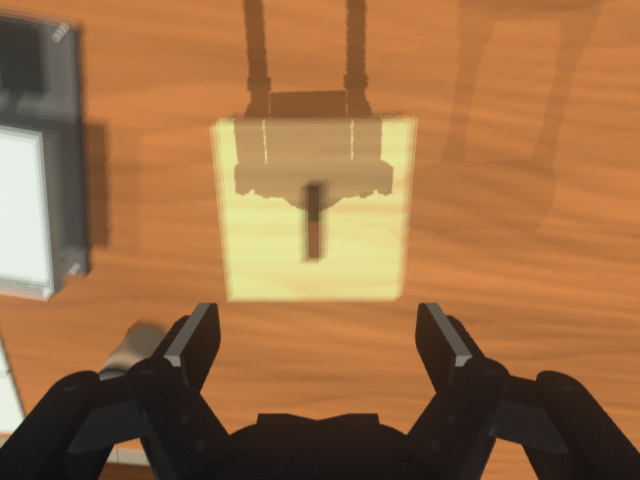

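```bash
python3 - <<'E'
from h import *
p=cams.get_image('wrist')
for uv,z in [((315,182),.078),((313.5,248),.078),((314,260),.052),((217,119),.052),((416,119),.052),((403,299),.052),((230,300),.052),((216,119),.0)]: print(uv,np.round(at_z(p,uv,z),4))
E
```

```text
(315, 182) [0.5253 0.1417 0.078 ]
(313.5, 248) [0.5854 0.1476 0.078 ]
(314, 260) [0.6078 0.1505 0.052 ]
(217, 119) [0.4849 0.0495 0.052 ]
(416, 119) [0.4634 0.2239 0.052 ]
(403, 299) [0.6402 0.2483 0.052 ]
(230, 300) [0.6635 0.0684 0.052 ]
(216, 119) [0.4864 0.0341 0.    ]
```

Emit:
carry_out([
  [[0,0.1,0,-3,0],[-0.2,0.1,0,-3,0],[-0.2,0.1,0,-3,0],[-0.2,0,0,-3,0],[-0.2,0,0,-1.2,0],[-0.2,0,0,-0.4,0],[-1,0,0,0,0],[-1,0,0,0,0],[-1,0,0,0,0],[-1,0,0,0,0],[-1,0,0,0,0],[-1,0,0,0,0]],
], force=50)

```text
clock: 4.5
position: [0.5583, 0.1497, 0.0562]
ee_rot: [0.0, 0.661, 0.75, 0.0]
contact_force: [-0.6, 0.4, 0.2]
width: -0.0002
```

```bash
python3 - <<'E'
from h import *
st()
E
```

```text
t 4.5 pos [0.5583 0.1497 0.0562] yaw 1.697 q6 -1.56 F [-0.6  0.4  0.2] w -0.0002
```

```bash
python3 - <<'E'
from h import *
p=cams.get_image('wrist'); save(p,'w2'); p=cams.get_image('scene'); im=np.array(p['image'])
cv2.imwrite('pics/s2.png',cv2.resize(im[150:330,220:520,::-1],None,fx=2.6,fy=2.6,interpolation=cv2.INTER_CUBIC))
E
```

```text
(no output)
```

View pics/w2.png

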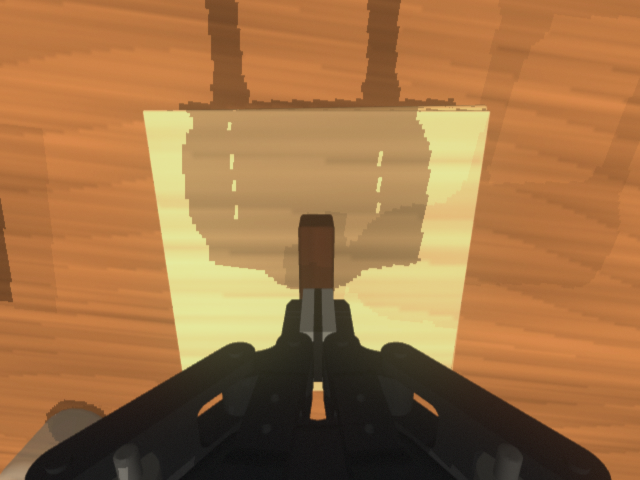

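View pics/s2.png

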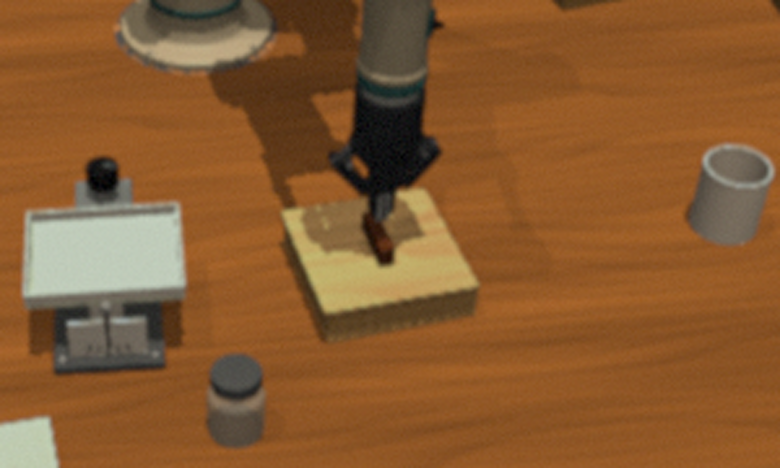

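```bash
python3 - <<'E'
from h import *
c=np.array([.558,.149,0]);a=.12
for n in ['wrist','scene']:
    p=cams.get_image(n)
    o=(220,150) if n=='scene' else (0,0); f=2.6 if n=='scene' else 1
    pr=lambda X:np.round((proj(p,X)-o)*f,0)
    print(n,np.round(p['eye'],3))
    for s in [-.035,.035]: print('bar end',s,pr(c+[s*np.cos(a),s*np.sin(a),.078]))
    print('tcp',pr(telemetry.get_state()['position']),'tcp z+2cm',pr(np.array(telemetry.get_state()['position'])+[0,0,.02]))
    for sx in (-.089,.089):
        for sy in (-.089,.089): print(pr(c+[sx*np.cos(a)-sy*np.sin(a),sx*np.sin(a)+sy*np.cos(a),.052]))
E
```

```text
wrist [0.477 0.14  0.237]
bar end -0.035 [316. 223.]
bar end 0.035 [315. 346.]
tcp [317. 271.] tcp z+2cm [317. 287.]
[140. 104.]
[493. 106.]
[182. 389.]
[448. 391.]
scene [ 1.821 -0.17   1.171]
bar end -0.035 [366. 208.]
bar end 0.035 [386. 247.]
tcp [375. 242.] tcp z+2cm [376. 229.]
[278. 209.]
[422. 186.]
[322. 310.]
[476. 283.]
```

```bash
python3 - <<'E'
from h import *
im=cv2.imread('pics/w2.png'); cv2.imwrite('pics/w2z.png',cv2.resize(im[200:420,240:400],None,fx=3.6,fy=2.7,interpolation=cv2.INTER_CUBIC))
E
```

```text
(no output)
```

View pics/w2z.png

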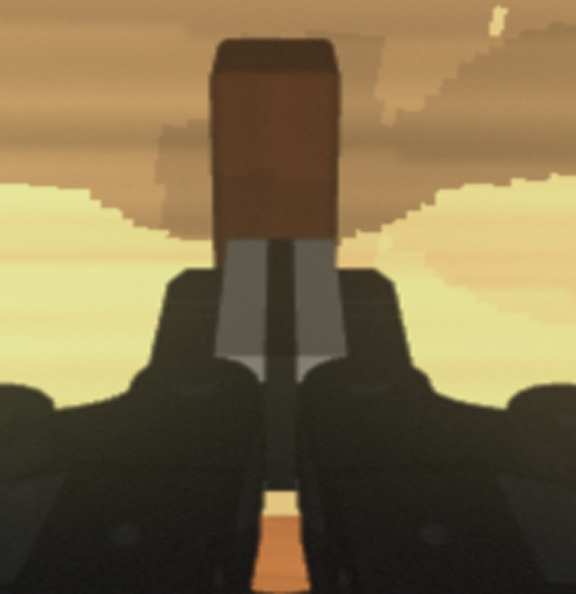

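Emit:
carry_out([
  [[-1,0,0,1,0],[-1,0,0,1,0],[-1,0,0,1,0],[-1,0,0,1,0],[-1,0,0,0,0]],
])

```text
clock: 5.2
position: [0.5597, 0.15, 0.0982]
ee_rot: [0.001, 0.661, 0.75, 0.002]
contact_force: [0.2, 0.1, 0.4]
width: -0.0002
```

```bash
python3 - <<'E'
from h import *
st()
p=cams.get_image('wrist'); save(p,'w3'); p=cams.get_image('scene'); im=np.array(p['image'])
cv2.imwrite('pics/s3.png',cv2.resize(im[150:330,220:520,::-1],None,fx=2.6,fy=2.6,interpolation=cv2.INTER_CUBIC))
E
```

```text
t 5.2 pos [0.5597 0.15   0.0982] yaw 1.697 q6 -1.56 F [0.2 0.1 0.4] w -0.0002
```

View pics/w3.png

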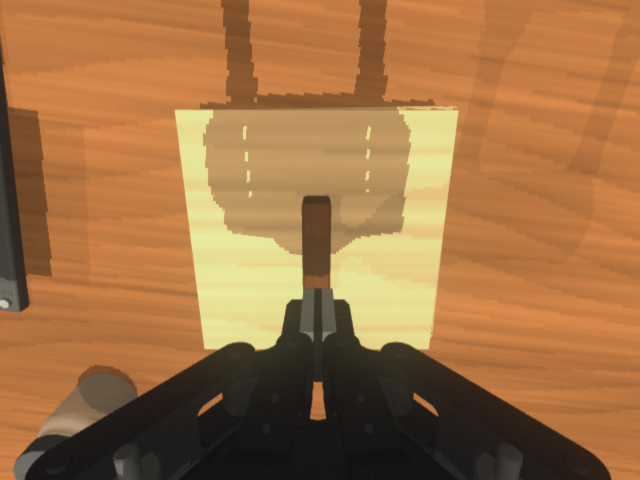

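View pics/s3.png

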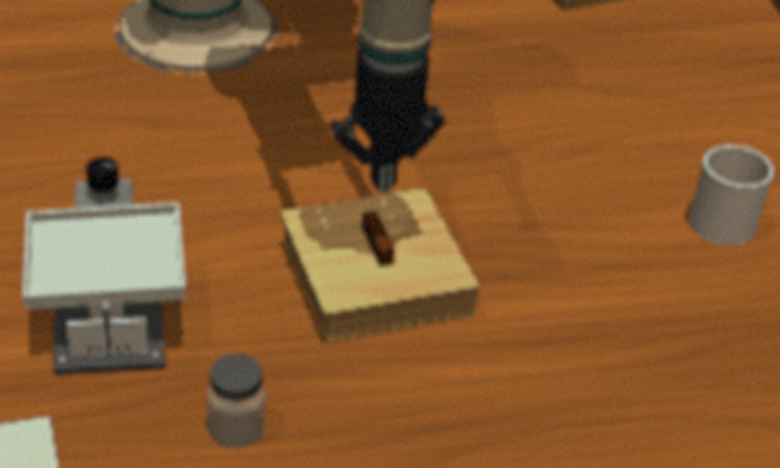

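```bash
python3 - <<'E'
from h import *
print(manip.hold_point_z)
pos=np.array(telemetry.get_state()['position'])
for n in ['wrist','scene']:
    p=cams.get_image(n); im=np.array(p['image'])
    for d in (0,.01,.02,.03,.04): print(n,d,np.round(proj(p,pos+[0,0,d]),1))
    if n=='scene':cv2.imwrite('pics/s4.png',cv2.resize(im[190:260,330:400,::-1],None,fx=8,fy=8,interpolation=cv2.INTER_CUBIC))
E
```

```text
0.0187
wrist 0 [316.8 270.8]
wrist 0.01 [316.8 278.3]
wrist 0.02 [316.7 286.6]
wrist 0.03 [316.7 295.9]
wrist 0.04 [316.7 306.3]
scene 0 [365.2 232.7]
scene 0.01 [365.4 230.1]
scene 0.02 [365.7 227.4]
scene 0.03 [365.9 224.7]
scene 0.04 [366.1 222. ]
```

View pics/s4.png

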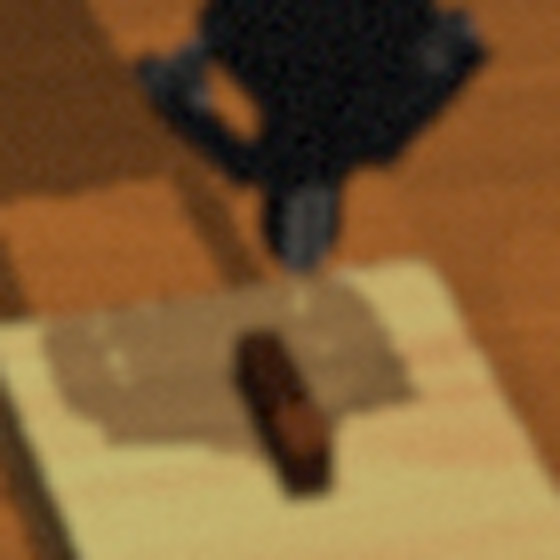

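Emit:
carry_out([
  [[0,0,0,0,0],[0,0,0,0,0],[0,0,0,0,0],[0,0,0,0,0],[0,0,0,-2,0],[0,0,0,-2,0],[0,0,0,-1,0],[0,0,0,-0.3,0],[0,0,0,0,0]],
])

```text
clock: 6.3
position: [0.5582, 0.1497, 0.0428]
ee_rot: [-0.0, 0.661, 0.75, -0.0]
contact_force: [0.5, 0.3, 0.0]
width: 0.0428
```

```bash
python3 - <<'E'
from h import *
st()
p=cams.get_image('wrist'); save(p,'w5')
E
```

```text
t 6.3 pos [0.5582 0.1497 0.0428] yaw 1.697 q6 -1.56 F [0.5 0.3 0. ] w 0.0428
```

View pics/w5.png

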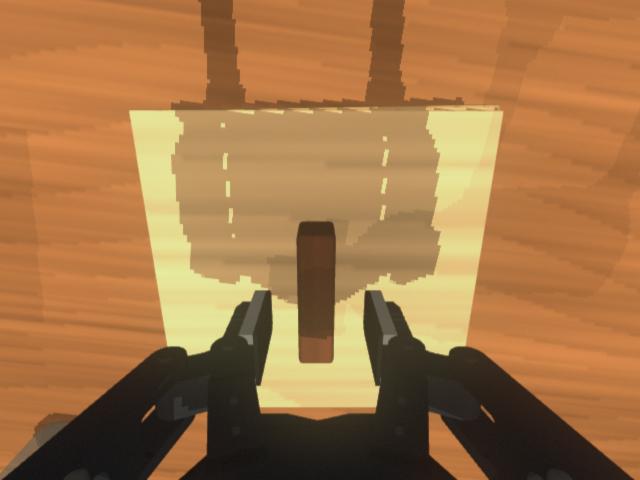

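Emit:
carry_out([
  [[0,0,0,-0.5,0],[0,0,0,-0.4,0],[-1,0,0,0,0],[-1,0,0,0,0],[-1,0,0,0,0],[-1,0,0,0,0],[-1,0,0,0,0]],
])

```text
clock: 7.05
position: [0.5582, 0.1498, 0.0341]
ee_rot: [0.0, 0.661, 0.75, 0.0]
contact_force: [-1.2, 0.1, 1.6]
width: 0.0158
```

Emit:
carry_out([
  [[-1,0,0,0,0],[-1,0,0,0.5,0],[-1,0,0,1,0],[-1,0,0,1,0],[-1,0,0,1,0],[-1,0,0,0.5,0]],
], force=60)

```text
clock: 7.65
position: [0.559, 0.1499, 0.0756]
ee_rot: [0.001, 0.661, 0.75, 0.001]
contact_force: [-0.3, -0.0, -1.2]
width: 0.0156
```

```bash
python3 - <<'E'
from h import *
st()
p=cams.get_image('wrist'); save(p,'w6')
E
```

```text
t 7.65 pos [0.559  0.1499 0.0756] yaw 1.697 q6 -1.56 F [-0.3 -0.  -1.2] w 0.0156
```

View pics/w6.png

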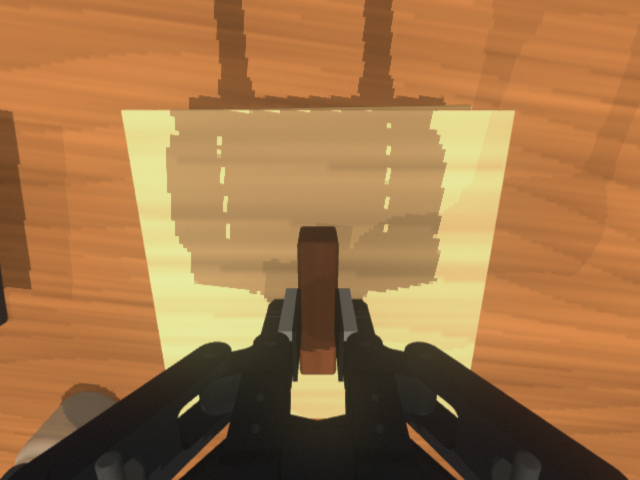

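Emit:
carry_out([
  [[-1,-0.5,1,0.5,0],[-1,-1.3,3,0,0],[-1,-1.3,3,0,0],[-1,-1.3,3,0,0],[-1,-1.3,3,0,0],[-1,-1.3,3,0,0],[-1,-1.3,3,0,0],[-1,-1.3,3,0,0],[-1,-1.0,2,0,0],[-1,-0.3,1,0,0],[-1,0,0,0,0]],
])

```text
clock: 8.8
position: [0.4483, 0.4009, 0.0787]
ee_rot: [-0.0, 0.66, 0.751, -0.0]
contact_force: [0.4, -0.9, -1.9]
width: 0.0154
```

```bash
python3 - <<'E'
from h import *
st()
p=cams.get_image('top'); im=np.array(p['image'])
save(p,'t6');cv2.imwrite('pics/t6z.png',cv2.resize(im[190:310,150:310,::-1],None,fx=5,fy=5,interpolation=cv2.INTER_CUBIC))
E
```

```text
t 8.8 pos [0.4483 0.4009 0.0787] yaw 1.699 q6 -1.09 F [ 0.4 -0.9 -1.9] w 0.0154
```

View pics/t6z.png

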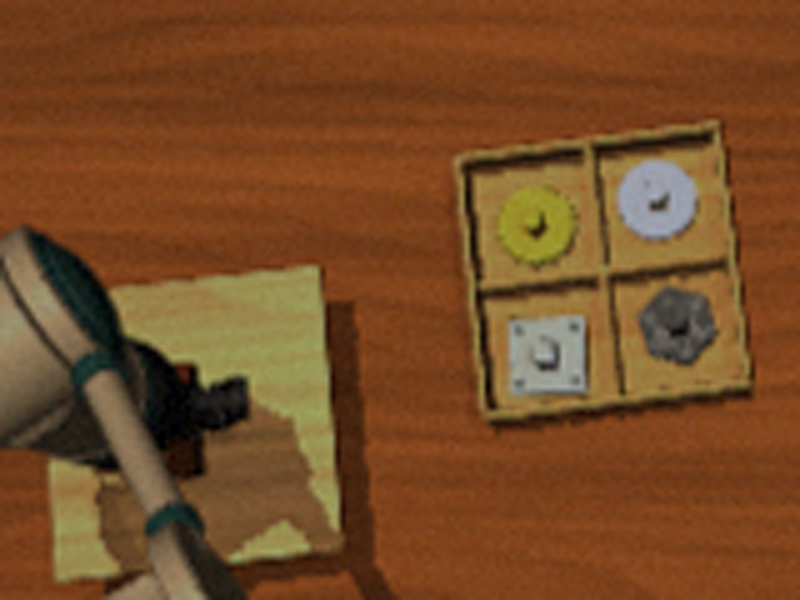

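All four parts are present: gear (upper left), pulley (upper right), flange (lower left), hexnut (lower right). Lowering the cover now.

Emit:
carry_out([
  [[-1,0,0,-2.5,0],[-1,0,0,-2.5,0],[-1,0,0,-2,0],[-1,0,0,-1,0],[-1,0,0,-0.6,0],[-1,0,0,-0.3,0],[-1,0,0,0,0]],
])

```text
clock: 9.55
position: [0.4497, 0.3997, -0.0097]
ee_rot: [0.0, 0.661, 0.75, 0.0]
contact_force: [1.1, -0.4, -1.1]
width: 0.0154
```

Emit:
carry_out([
  [[-1,0,0,-0.2,0],[-0.3,0,0,0,0],[-0.1,0,0,0,0],[-0.1,0,0,0,0],[0,0,0,2,0],[0,0,0,3,0],[0,0,0,4,0],[0,0,0,4,0],[0,0,0,4,0],[0,0,0,0,0]],
])

```text
clock: 10.55
position: [0.4526, 0.4024, 0.1649]
ee_rot: [0.002, 0.661, 0.75, 0.007]
contact_force: [0.8, 0.7, 0.2]
width: 0.0428
```

```bash
python3 - <<'E'
from h import *
st()
p=cams.get_image('scene'); im=np.array(p['image'])
cv2.imwrite('pics/s7.png',cv2.resize(im[150:330,220:520,::-1],None,fx=2.6,fy=2.6,interpolation=cv2.INTER_CUBIC))
for t in ['gear','pulley','flange','hexnut']:
    r=finder.boxes_of(p,t); print(t,[(np.round(x['xy'],1),round(x['confidence'],2),np.round(at_z(p,x['xy'],.018),3)) for x in r[:2]])
p=cams.get_image('top'); im=np.array(p['image'])
for t in ['gear','pulley','flange','hexnut']:
    r=finder.boxes_of(p,t); print(t,[(np.round(x['xy'],1),round(x['confidence'],2),np.round(at_z(p,x['xy'],.018),3)) for x in r[:2]])
E
```

```text
t 10.55 pos [0.4526 0.4024 0.1649] yaw 1.697 q6 -1.09 F [0.8 0.7 0.2] w 0.0428
gear [(array([119.9, 264. ]), 0.67, array([ 0.519, -0.566,  0.018])), (array([380.6, 255.6]), 0.46, array([0.577, 0.198, 0.018]))]
pulley [(array([357.6, 265.6]), 0.49, array([0.611, 0.122, 0.018]))]
flange [(array([374.5, 241. ]), 0.56, array([0.509, 0.194, 0.018]))]
hexnut [(array([258.7, 218.5]), 0.24, array([ 0.354, -0.152,  0.018]))]
gear [(array([259.4, 231.7]), 0.52, array([0.598, 0.192, 0.018])), (array([280.2, 229.2]), 0.24, array([0.608, 0.124, 0.018]))]
pulley [(array([279.7, 231.9]), 0.46, array([0.599, 0.125, 0.018]))]
flange [(array([256.9, 260.6]), 0.54, array([0.502, 0.197, 0.018]))]
hexnut [(array([285. , 251.1]), 0.46, array([0.535, 0.106, 0.018])), (array([257.4, 259.3]), 0.31, array([0.507, 0.196, 0.018]))]
```

View pics/s7.png

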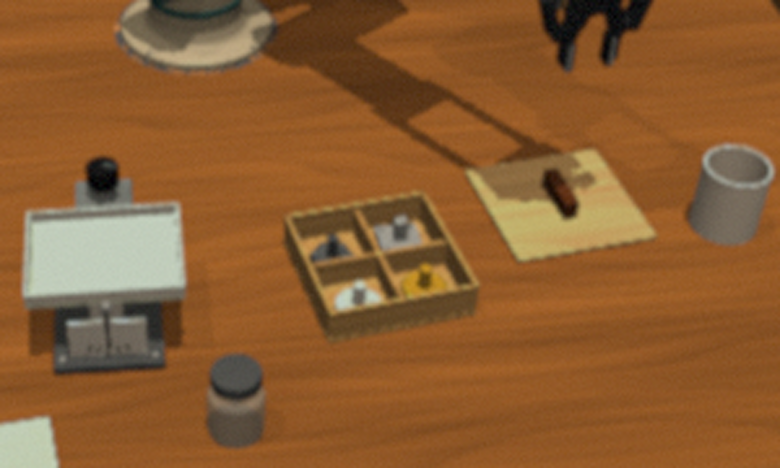

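Emit:
carry_out([
  [[0,1.1,-2.8,0.4,0],[0,1.1,-2.8,0.4,0],[0,1.1,-2.8,0.4,0],[0,1.1,-2.8,0.4,0],[0,1.1,-2.8,0.4,0],[0,1.1,-2.8,0.4,0],[0,1.1,-2.8,0.3,0],[0,1.1,-2.8,0,0],[0,1.1,-2.8,0,0],[0,0,0,0,0],[0,0,0,0,0]],
])

```text
clock: 12.15
position: [0.5481, 0.1475, 0.1845]
ee_rot: [-0.001, 0.662, 0.75, -0.0]
contact_force: [-0.2, -0.4, 0.3]
width: 0.0429
```

```bash
python3 - <<'E'
from h import *
st()
p=cams.get_image('wrist'); save(p,'w8'); 
for t in ['gear','pulley','flange','hexnut']:
    r=finder.boxes_of(p,t); print(t,[(np.round(x['xy'],1),round(x['confidence'],2),np.round(at_z(p,x['xy'],.018),3)) for x in r[:2]])
im=np.array(p['image']);cv2.imwrite('pics/w8z.png',cv2.resize(im[100:320,190:440,::-1],None,fx=3,fy=2.7,interpolation=cv2.INTER_CUBIC))
E
```

```text
t 12.15 pos [0.5481 0.1475 0.1845] yaw 1.695 q6 -1.56 F [-0.2 -0.4  0.3] w 0.0429
gear [(array([359.9, 243.2]), 0.9, array([0.584, 0.199, 0.018]))]
pulley [(array([288.6, 254.1]), 0.7, array([0.606, 0.124, 0.018]))]
flange [(array([362.9, 164.9]), 0.88, array([0.502, 0.188, 0.018]))]
hexnut [(array([279.5, 176.2]), 0.6, array([0.524, 0.106, 0.018]))]
```

View pics/w8z.png

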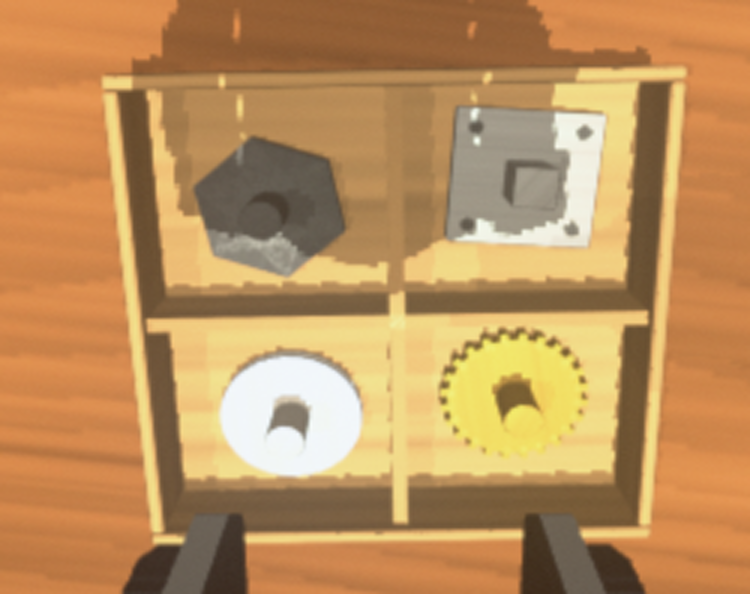

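```bash
python3 - <<'E'
from h import *
p=cams.get_image('wrist')
f=lambda u,v,z:np.round(at_z(p,(u/3+190,v/2.7+100),z),4)
for n,u,v,z in [('hex',262,214,.041),('fl',538,186,.041),('pul',286,442,.041),('gear',522,420,.041),('hexbase',268,206,.014),('flbase',525,178,.014),('pulbase',291,412,.014),('gearbase',514,391,.014),('c',108,78,.046),('c',683,70,.046),('c',648,533,.046),('c',158,538,.046)]: print(n,f(u,v,z))
c=np.mean([f(u,v,.046) for u,v in [(108,78),(683,70),(648,533),(158,538)]],axis=0); print('box c',c)
# top image check
p=cams.get_image('top')
g=lambda u,v,z:np.round(at_z(p,(u/5+150,v/5+190),z),4)
for n,u,v in [('hex',680,328),('fl',546,354),('pul',657,200),('gear',537,225)]: print('top',n,g(u,v,.014))
print('box',np.mean([g(u,v,.046) for u,v in [(457,157),(718,122),(750,390),(487,422)]],axis=0))
E
```

```text
hex [0.5229 0.1078 0.041 ]
fl [0.5022 0.1923 0.041 ]
pul [0.608  0.1238 0.041 ]
gear [0.5889 0.2022 0.041 ]
hexbase [0.5243 0.1069 0.014 ]
flbase [0.5028 0.1919 0.014 ]
pulbase [0.6063 0.123  0.014 ]
gearbase [0.5869 0.2025 0.014 ]
c [0.4833 0.0589 0.046 ]
c [0.459  0.2274 0.046 ]
c [0.6277 0.2528 0.046 ]
c [0.6517 0.0837 0.046 ]
box c [0.555425 0.1557   0.046   ]
top hex [0.5209 0.1027 0.014 ]
top fl [0.5022 0.1901 0.014 ]
top pul [0.6058 0.1203 0.014 ]
top gear [0.5877 0.1992 0.014 ]
box [0.553075 0.151225 0.046   ]
```

Emit:
carry_out([
  [[-0.25,-1.3,-2,-1,0],[-0.25,-1.3,-2.1,-2,0],[-0.25,0,0,-4,0],[-0.25,0,0,-4,0],[-0.25,0,0,-3,0],[-0.25,0,0,-2,0],[-0.25,0,0,-1.3,0],[-0.25,0,0,-0.8,0],[-0.25,0,0,0,0]],
], force=50)

```text
clock: 13.4
position: [0.5214, 0.107, 0.0031]
ee_rot: [-0.001, 0.661, 0.75, -0.001]
contact_force: [0.1, 0.0, -0.0]
width: 0.0322
```

```bash
python3 - <<'E'
from h import *
st()
p=cams.get_image('wrist'); save(p,'w9'); 
E
```

```text
t 13.4 pos [0.5214 0.107  0.0031] yaw 1.697 q6 -1.63 F [ 0.1  0.  -0. ] w 0.0322
```

View pics/w9.png

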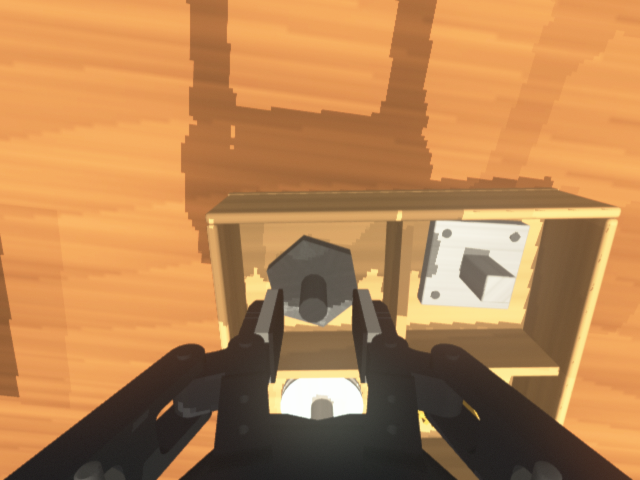

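Emit:
carry_out([
  [[-0.25,0,0,-0.2,0],[-1,0,0,0,0],[-1,0,0,0,0],[-1,0,0,0,0],[-1,0,0,0,0],[-1,0,0,1,0],[-1,0,0,2,0],[-1,0,0,3,0],[-1,0,0,3,0],[-1,0,0,3,0],[-1,0,0,3,0],[-1,0,0,0,0]],
])

```text
clock: 14.65
position: [0.5255, 0.107, 0.1572]
ee_rot: [0.004, 0.661, 0.75, 0.004]
contact_force: [1.5, 0.2, 0.2]
width: 0.0005
```

```bash
python3 - <<'E'
from h import *
st()
p=cams.get_image('wrist'); save(p,'w10'); 
E
```

```text
t 14.65 pos [0.5255 0.107  0.1572] yaw 1.697 q6 -1.63 F [1.5 0.2 0.2] w 0.0005
```

View pics/w10.png

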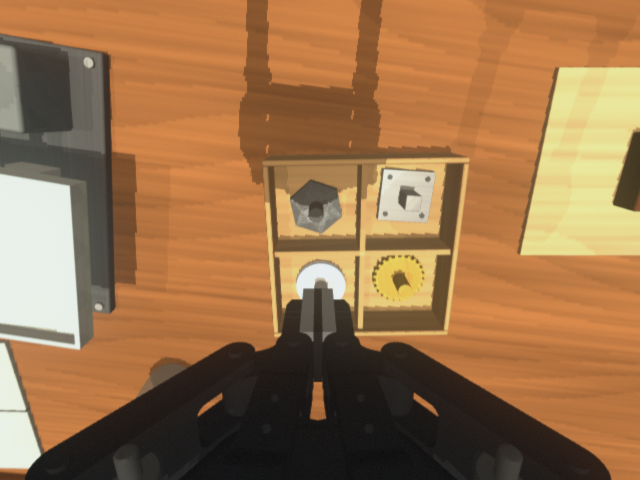

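Emit:
carry_out([
  [[-0.25,-0.2,0,0,0],[-0.25,-0.1,0,0,0],[-0.25,0,0,0,0],[-0.25,0,0,-4,0],[-0.25,0,0,-4,0],[-0.25,0,0,-3,0],[-0.25,0,0,-2,0],[-0.25,0,0,-1.5,0],[-0.25,0,0,-1,0],[-0.25,0,0,-0.8,0],[-0.25,0,0,0,0]],
])

```text
clock: 15.8
position: [0.5184, 0.1067, -0.012]
ee_rot: [-0.001, 0.661, 0.75, -0.001]
contact_force: [-0.4, -0.4, 0.0]
width: 0.0318
```

Emit:
carry_out([
  [[-1,0.3,0,0,0],[-1,0,0,0,0],[-1,0,0,0,0],[-1,0,0,0,0],[-1,0,0,0,0]],
])

```text
clock: 16.3
position: [0.5232, 0.1068, -0.0103]
ee_rot: [0.001, 0.661, 0.75, 0.001]
contact_force: [1.4, -0.4, 1.9]
width: 0.0112
```

Emit:
carry_out([
  [[-1,0,0,0.5,0],[-1,0,0,1,0],[-1,0,0,2,0],[-1,0,0,3,0],[-1,0,0,3,0],[-1,0,0,3,0],[-1,0,0,2,0],[-1,0,0,1.5,0],[-1,0,0,0,0]],
], force=60)

```text
clock: 17.2
position: [0.5234, 0.1069, 0.1516]
ee_rot: [0.002, 0.661, 0.75, 0.002]
contact_force: [0.3, -0.6, -2.3]
width: 0.0105
```

```bash
python3 - <<'E'
from h import *
st()
p=cams.get_image('wrist'); save(p,'w11'); 
E
```

```text
t 17.2 pos [0.5234 0.1069 0.1516] yaw 1.697 q6 -1.63 F [ 0.3 -0.6 -2.3] w 0.0105
```

View pics/w11.png

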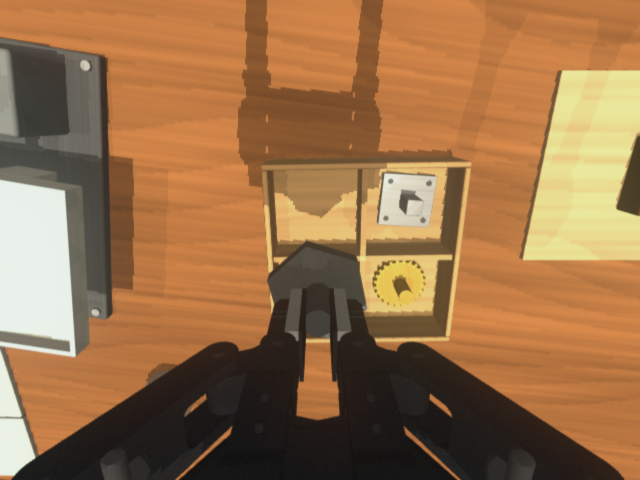

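Emit:
carry_out([
  [[-1,0,-1.5,0,0],[-1,0.2,-3,0,0],[-1,0.2,-3,0,0],[-1,0.2,-3,0,0],[-1,0.2,-3,0,0],[-1,0.2,-3,0,0],[-1,0.2,-3,0,0],[-1,0.2,-3,0,0],[-1,0.2,-3,0,0],[-1,0.2,-3,0,0],[-1,0,-1.8,0,0],[-1,0,0,0,0]],
])

```text
clock: 18.45
position: [0.5392, -0.1989, 0.1476]
ee_rot: [-0.001, 0.662, 0.749, -0.001]
contact_force: [0.1, 0.6, -2.1]
width: 0.0108
```

```bash
python3 - <<'E'
from h import *
st()
p=cams.get_image('wrist'); save(p,'w12'); 
E
```

```text
t 18.45 pos [ 0.5392 -0.1989  0.1476] yaw 1.694 q6 -2.17 F [ 0.1  0.6 -2.1] w 0.0108
```

View pics/w12.png

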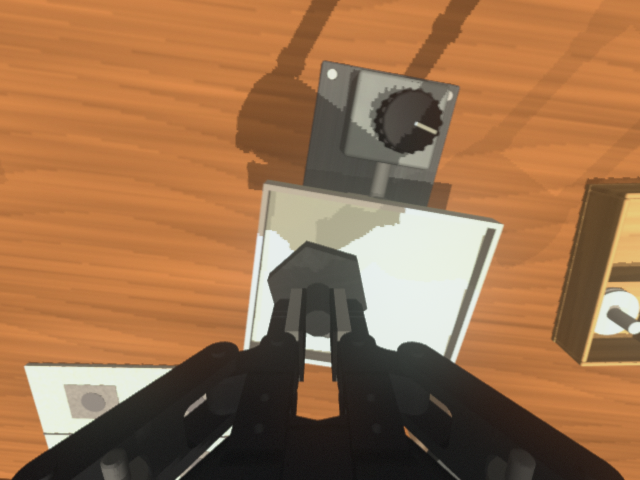

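```bash
python3 - <<'E'
from h import *
p=cams.get_image('wrist')
a=at_z(p,(265,183),.097);b=at_z(p,(503,223),.097);k=at_z(p,(413,120),.114)
print(a,b,k,np.linalg.norm(a-b)); m=(a+b)/2; yaw=np.arctan2(-(b-a)[0],(b-a)[1]); print(yaw, 'C',m+.070*np.array([np.cos(yaw),np.sin(yaw),0]), k+.125*np.array([np.cos(yaw),np.sin(yaw),0]))
E
```

```text
[ 0.50162497 -0.23690868  0.097     ] [ 0.5090398  -0.06856782  0.097     ] [ 0.45022132 -0.15044563  0.114     ] 0.16850407907138934
-0.044018069314888074 C [ 0.57526458 -0.15581852  0.097     ] [ 0.57510024 -0.15594612  0.114     ]
```

Emit:
carry_out([
  [[-1,0.3,0.3,-2.5,0],[-1,0,0,-2.5,0],[-1,0,0,-1.5,0],[-1,0,0,-0.8,0],[-1,0,0,0,0]],
])

```text
clock: 19.05
position: [0.5422, -0.1917, 0.0749]
ee_rot: [-0.002, 0.661, 0.751, -0.0]
contact_force: [-1.1, 0.9, -0.1]
width: 0.011
```

```bash
python3 - <<'E'
from h import *
st()
p=cams.get_image('wrist'); save(p,'w13'); p=cams.get_image('scene'); im=np.array(p['image'])
cv2.imwrite('pics/s13.png',cv2.resize(im[190:310,200:320,::-1],None,fx=5,fy=5,interpolation=cv2.INTER_CUBIC))
E
```

```text
t 19.05 pos [ 0.5422 -0.1917  0.0749] yaw 1.698 q6 -2.16 F [-1.1  0.9 -0.1] w 0.011
```

View pics/s13.png

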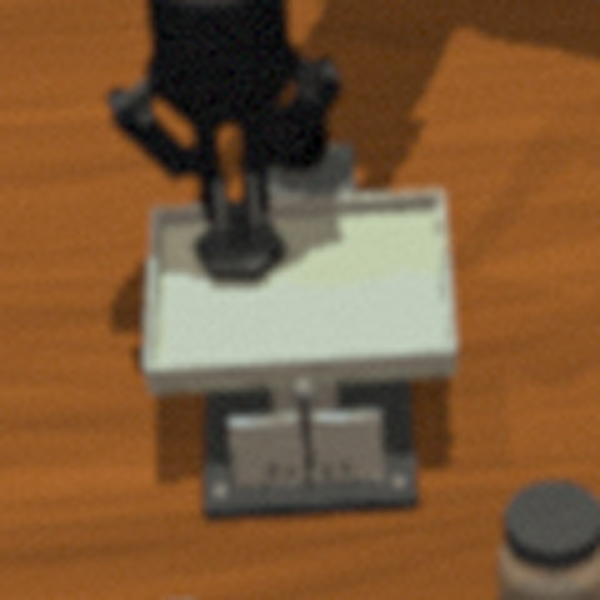

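Emit:
carry_out([
  [[-1,0,0,-0.1,0],[-0.25,0,0,0,0],[-0.25,0,0,0,0],[-0.25,0,0,0,0],[-0.25,0,0,1,0],[-0.25,0,0,3,0],[-0.25,0,0,4,0],[-0.25,0,0,0,0]],
])

```text
clock: 19.95
position: [0.5471, -0.1952, 0.1615]
ee_rot: [0.006, 0.661, 0.75, 0.002]
contact_force: [0.4, 0.4, -0.0]
width: 0.0318
```

```bash
python3 - <<'E'
from h import *
st()
p=cams.get_image('wrist'); save(p,'w14')
E
```

```text
t 19.95 pos [ 0.5471 -0.1952  0.1615] yaw 1.697 q6 -2.16 F [ 0.4  0.4 -0. ] w 0.0318
```

View pics/w14.png

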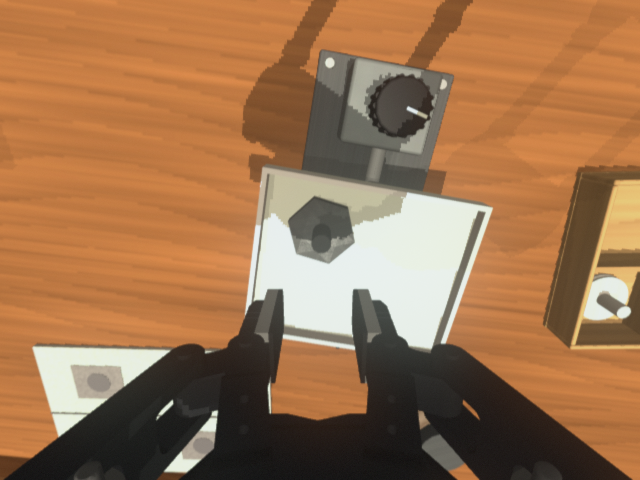

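Emit:
carry_out([
  [[-0.25,0.5,2.8,0,0],[-0.25,0.5,3.2,0,0],[-0.25,0.6,3.2,0,0],[-0.25,0.6,3.2,0,0],[-0.25,0.6,3.2,0,0],[-0.25,0.6,3.2,0,0],[-0.25,0.6,3.2,0,0],[-0.25,0.6,3.2,0,0],[-0.25,0.6,3.2,0,0],[-0.25,0.6,3.1,0,0],[-0.25,0,0,0,0],[-0.25,0,0,0,0]],
], force=50)

```text
clock: 21.2
position: [0.6005, 0.1221, 0.1541]
ee_rot: [-0.0, 0.66, 0.751, -0.001]
contact_force: [0.1, -0.3, -0.0]
width: 0.0321
```

```bash
python3 - <<'E'
from h import *
st()
p=cams.get_image('wrist'); save(p,'w15')
E
```

```text
t 21.2 pos [0.6005 0.1221 0.1541] yaw 1.699 q6 -1.61 F [ 0.1 -0.3 -0. ] w 0.0321
```

View pics/w15.png

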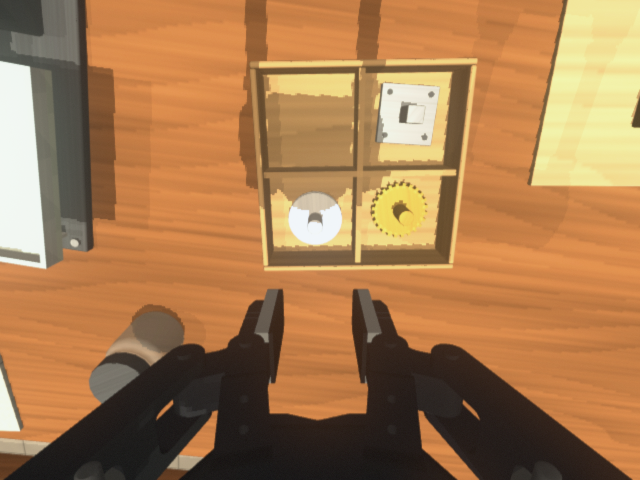

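```bash
python3 - <<'E'
from h import *
p=cams.get_image('wrist')
for n,uv,z in [('pul',(315,224),.041),('pulbase',(315,218),.014),('gear',(405,217),.041),('fl',(414,115),.041)]: print(n,np.round(at_z(p,uv,z),4))
E
```

```text
pul [0.6058 0.1201 0.041 ]
pulbase [0.6076 0.1202 0.014 ]
gear [0.5892 0.1985 0.041 ]
fl [0.5045 0.1881 0.041 ]
```

Emit:
carry_out([
  [[-0.25,0.6,-0.1,-3,0],[-0.25,0,0,-4,0],[-0.25,0,0,-4,0],[-0.25,0,0,-2.5,0],[-0.25,0,0,-1.5,0],[-0.25,0,0,-1,0],[-0.25,0,0,-0.5,0],[-0.25,0,0,0,0],[-1,0,0,0,0],[-1,0,0,0,0],[-1,0,0,0,0],[-1,0,0,0,0]],
])

```text
clock: 22.5
position: [0.6081, 0.1207, -0.0089]
ee_rot: [0.001, 0.661, 0.75, 0.001]
contact_force: [-0.6, -0.8, 5.8]
width: 0.011
```

Emit:
carry_out([
  [[-1,0,0,0.5,0],[-1,0,0,1,0],[-1,0,0,2,0],[-1,0,0,3,0],[-1,0,0,3,0],[-1,0,0,3,0],[-1,0,0,2,0],[-1,0,0,1.5,0],[-1,0,0,0,0]],
], force=60)

```text
clock: 23.4
position: [0.6087, 0.1211, 0.153]
ee_rot: [0.002, 0.661, 0.75, 0.002]
contact_force: [0.3, 0.0, -0.0]
width: 0.0104
```

Emit:
carry_out([
  [[-1,0,-2,0,0],[-1,0,-3.2,0,0],[-1,0,-3.2,0,0],[-1,0,-3.2,0,0],[-1,0,-3.2,0,0],[-1,0,-3.2,0,0],[-1,0,-3.2,0,0],[-1,0,-3.2,0,0],[-1,0,-3.2,0,0],[-1,0,-3.2,0,0],[-1,0,-1,0,0],[-1,0,0,0,0]],
])

```text
clock: 24.6
position: [0.6065, -0.1982, 0.1488]
ee_rot: [-0.001, 0.662, 0.75, -0.0]
contact_force: [0.0, 0.9, -0.4]
width: 0.0107
```

```bash
python3 - <<'E'
from h import *
st()
p=cams.get_image('wrist'); save(p,'w16')
E
```

```text
t 24.6 pos [ 0.6065 -0.1982  0.1488] yaw 1.695 q6 -2.12 F [ 0.   0.9 -0.4] w 0.0107
```

View pics/w16.png

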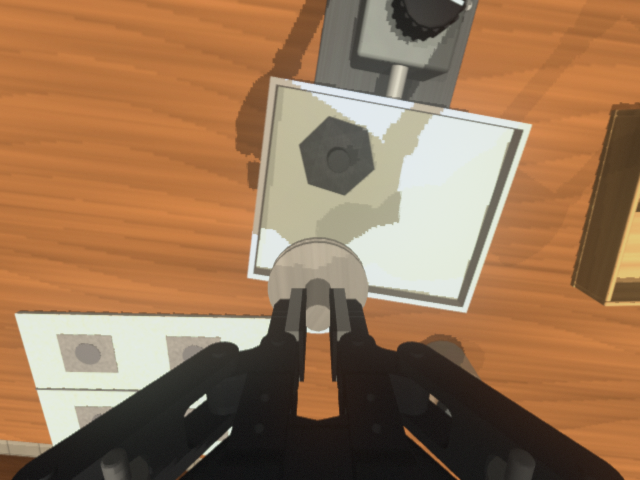

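Emit:
carry_out([
  [[-1,0,0.3,-2.5,0],[-1,0,0,-2.5,0],[-1,0,0,-1.5,0],[-1,0,0,-0.9,0],[-1,0,0,0,0],[-1,0,0,0,0],[-0.25,0,0,0,0],[-0.25,0,0,0,0],[-0.25,0,0,0,0],[-0.25,0,0,1,0],[-0.25,0,0,3,0],[-0.25,0,0,4,0]],
])

```text
clock: 25.85
position: [0.6058, -0.1938, 0.1556]
ee_rot: [-0.002, 0.661, 0.75, -0.001]
contact_force: [0.7, -0.4, 0.0]
width: 0.0316
```

```bash
python3 - <<'E'
from h import *
st()
p=cams.get_image('wrist'); save(p,'w17')
E
```

```text
t 25.85 pos [ 0.6058 -0.1938  0.1556] yaw 1.697 q6 -2.12 F [ 0.7 -0.4  0. ] w 0.0316
```

View pics/w17.png

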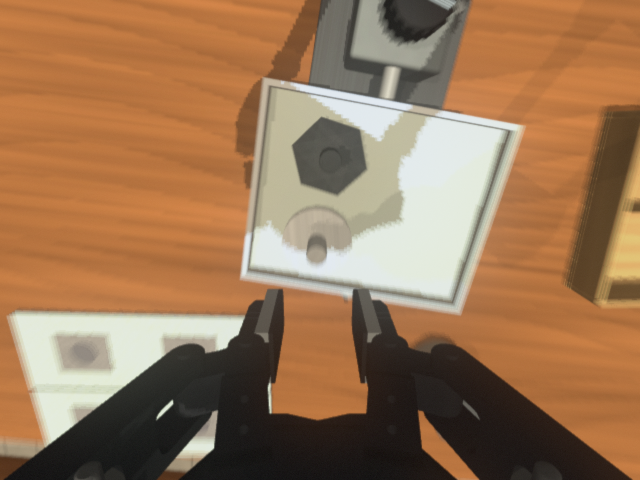

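Emit:
carry_out([
  [[-0.25,0,3,0,0],[-0.25,-0.2,3.7,0,0],[-0.25,-0.2,3.7,0,0],[-0.25,-0.2,3.7,0,0],[-0.25,-0.2,3.7,0,0],[-0.25,-0.2,3.7,0,0],[-0.25,-0.2,3.7,0,0],[-0.25,-0.2,3.7,0,0],[-0.25,-0.2,3.7,0,0],[-0.25,-0.2,3.6,0,0],[-0.25,0,3.2,0,0],[-0.25,0,0,0,0]],
], force=50)

```text
clock: 27.1
position: [0.5891, 0.204, 0.1568]
ee_rot: [-0.0, 0.66, 0.752, 0.002]
contact_force: [-0.7, -0.4, 0.1]
width: 0.0322
```

```bash
python3 - <<'E'
from h import *
st()
p=cams.get_image('wrist'); save(p,'w18')
for t in ['gear','flange']: print(t,[(np.round(x['xy']),round(x['confidence'],2)) for x in finder.boxes_of(p,t)[:1]])
E
```

```text
t 27.1 pos [0.5891 0.204  0.1568] yaw 1.701 q6 -1.48 F [-0.7 -0.4  0.1] w 0.0322
gear [(array([314., 210.]), 0.73)]
flange [(array([312., 111.]), 0.69)]
```

View pics/w18.png

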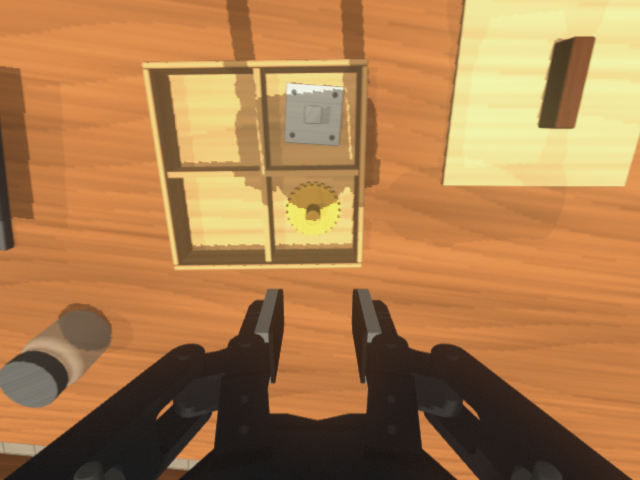

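Emit:
carry_out([
  [[-0.25,0,-0.3,-3,0],[-0.25,0,0,-4,0],[-0.25,0,0,-4,0],[-0.25,0,0,-2.5,0],[-0.25,0,0,-1.5,0],[-0.25,0,0,-1.1,0],[-0.25,0,0,-0.5,0],[-0.25,0,0,0,0],[-1,0,0,0,0],[-1,0,0,0,0],[-1,0,0,0,0],[-1,0,0,0,0]],
])

```text
clock: 28.45
position: [0.5901, 0.1969, -0.0088]
ee_rot: [0.001, 0.661, 0.75, 0.001]
contact_force: [-0.1, -0.5, 5.9]
width: 0.0109
```

Emit:
carry_out([
  [[-1,0,0,0.5,0],[-1,0,0,1,0],[-1,0,0,2,0],[-1,0,0,3,0],[-1,0,0,3,0],[-1,0,0,3,0],[-1,0,0,2,0],[-1,0,0,1.5,0],[-1,0,0,0,0]],
], force=60)

```text
clock: 29.35
position: [0.5905, 0.1972, 0.1528]
ee_rot: [0.001, 0.661, 0.75, 0.002]
contact_force: [0.5, 0.3, -1.4]
width: 0.0107
```

Emit:
carry_out([
  [[-1,0,-2,0,0],[-1,0.2,-3.2,0,0],[-1,0.2,-3.2,0,0],[-1,0.2,-3.2,0,0],[-1,0.2,-3.2,0,0],[-1,0.2,-3.2,0,0],[-1,0.2,-3.2,0,0],[-1,0.2,-3.2,0,0],[-1,0.2,-3.2,0,0],[-1,0.2,-3.1,0,0],[-1,0,-0.9,0,0],[-1,0,0,0,0]],
])

```text
clock: 30.55
position: [0.6064, -0.1202, 0.1487]
ee_rot: [-0.001, 0.662, 0.75, -0.0]
contact_force: [-0.1, 0.2, -2.1]
width: 0.0106
```

```bash
python3 - <<'E'
from h import *
st()
p=cams.get_image('wrist'); save(p,'w19')
E
```

```text
t 30.55 pos [ 0.6064 -0.1202  0.1487] yaw 1.695 q6 -2.0 F [-0.1  0.2 -2.1] w 0.0106
```

View pics/w19.png

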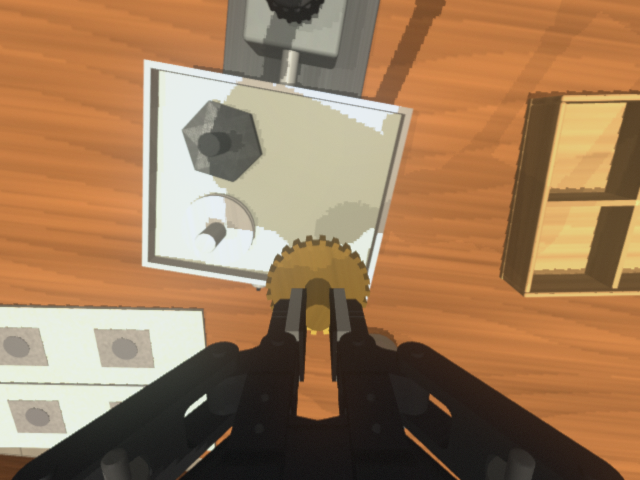

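Emit:
carry_out([
  [[-1,0,0,-2.5,0],[-1,0,0,-2.5,0],[-1,0,0,-1.5,0],[-1,0,0,-0.9,0],[-1,0,0,0,0],[-1,0,0,0,0],[-0.25,0,0,0,0],[-0.25,0,0,0,0],[-0.25,0,0,0,0],[-0.25,0,0,1,0],[-0.25,0,0,3,0],[-0.25,0,0,4,0]],
])

```text
clock: 31.8
position: [0.6057, -0.119, 0.1557]
ee_rot: [-0.002, 0.661, 0.75, -0.001]
contact_force: [1.0, -0.6, -0.1]
width: 0.0319
```

```bash
python3 - <<'E'
from h import *
st()
p=cams.get_image('wrist'); save(p,'w20')
E
```

```text
t 31.8 pos [ 0.6057 -0.119   0.1557] yaw 1.697 q6 -2.0 F [ 1.  -0.6 -0.1] w 0.0319
```

View pics/w20.png

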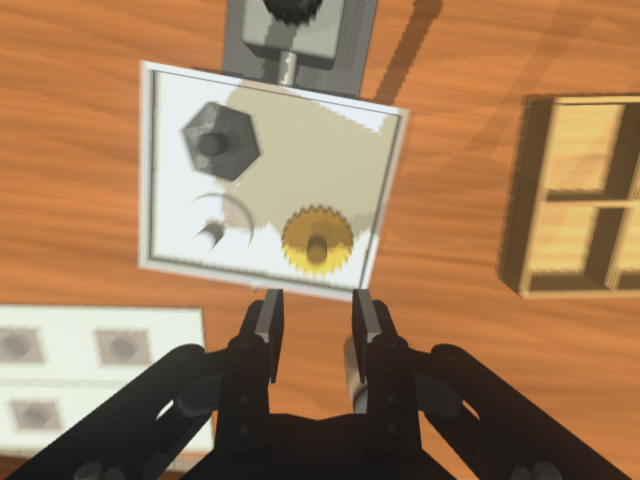

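Emit:
carry_out([
  [[-0.25,-0.9,2.4,0,0],[-0.25,-1,3.1,0,0],[-0.25,-1,3.1,0,0],[-0.25,-1,3.1,0,0],[-0.25,-1,3.1,0,0],[-0.25,-1,3.1,0,0],[-0.25,-1,3.1,0,0],[-0.25,-1,3.1,0,0],[-0.25,-1,3.1,0,0],[-0.25,-1,3.1,0,0],[-0.25,-0.3,0.7,0,0],[-0.25,0,0,0,0]],
], force=50)

```text
clock: 33.05
position: [0.505, 0.1916, 0.1567]
ee_rot: [0.0, 0.66, 0.751, 0.0]
contact_force: [-0.5, 0.2, -0.0]
width: 0.0323
```

```bash
python3 - <<'E'
from h import *
st()
p=cams.get_image('wrist'); save(p,'w21')
E
```

```text
t 33.05 pos [0.505  0.1916 0.1567] yaw 1.699 q6 -1.47 F [-0.5  0.2 -0. ] w 0.0323
```

View pics/w21.png

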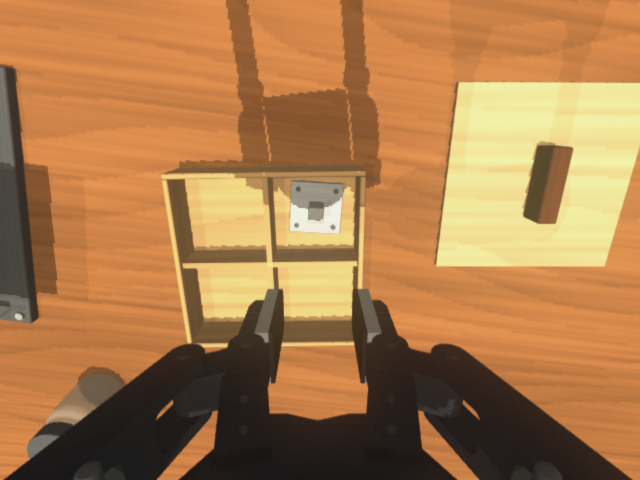

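Emit:
carry_out([
  [[-0.25,-0.1,-0.1,-3,0],[-0.25,0,0,-4,0],[-0.25,0,0,-4,0],[-0.25,0,0,-2.5,0],[-0.25,0,0,-1.5,0],[-0.25,0,0,-1.1,0],[-0.25,0,0,-0.5,0],[-0.25,0,0,0,0],[-1,0,0,0,0],[-1,0,0,0,0],[-1,0,0,0,0],[-1,0,0,0,0]],
])

```text
clock: 34.3
position: [0.5052, 0.1899, -0.009]
ee_rot: [0.001, 0.661, 0.75, 0.001]
contact_force: [0.6, -1.8, 4.7]
width: 0.0121
```

Emit:
carry_out([
  [[-1,0,0,0.5,0],[-1,0,0,1,0],[-1,0,0,2,0],[-1,0,0,3,0],[-1,0,0,3,0],[-1,0,0,3,0],[-1,0,0,2,0],[-1,0,0,1.5,0],[-1,0,0,0,0]],
], force=60)

```text
clock: 35.2
position: [0.5054, 0.1903, 0.1525]
ee_rot: [0.001, 0.661, 0.75, 0.002]
contact_force: [0.8, 0.8, -2.0]
width: 0.0119
```

Emit:
carry_out([
  [[-1,0.2,-1.5,0,0],[-1,0.4,-3.1,0,0],[-1,0.4,-3.1,0,0],[-1,0.4,-3.1,0,0],[-1,0.4,-3.1,0,0],[-1,0.4,-3.1,0,0],[-1,0.4,-3.1,0,0],[-1,0.4,-3.1,0,0],[-1,0.4,-3.1,0,0],[-1,0.4,-3.1,0,0],[-1,0.2,-1,0,0],[-1,0,0,0,0]],
])

```text
clock: 36.4
position: [0.5432, -0.1159, 0.1485]
ee_rot: [-0.001, 0.662, 0.749, -0.001]
contact_force: [-0.8, 0.1, -2.0]
width: 0.012
```

```bash
python3 - <<'E'
from h import *
st()
p=cams.get_image('wrist'); save(p,'w22')
E
```

```text
t 36.4 pos [ 0.5432 -0.1159  0.1485] yaw 1.694 q6 -2.03 F [-0.8  0.1 -2. ] w 0.012
```

View pics/w22.png

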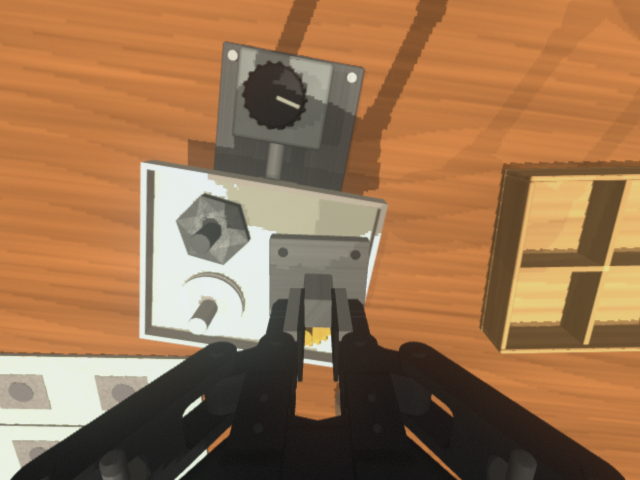

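Emit:
carry_out([
  [[-1,0,0,-2.5,-0.08],[-1,0,0,-2.5,-0.08],[-1,0,0,-1.5,0],[-1,0,0,-0.9,0],[-1,0,0,0,0],[-1,0,0,0,0],[-0.25,0,0,0,0],[-0.25,0,0,0,0],[-0.25,0,0,0,0],[-0.25,0,0,1,0],[-0.25,0,0,3,0],[-0.25,0,0,4,0]],
])

```text
clock: 37.65
position: [0.5428, -0.1139, 0.1559]
ee_rot: [-0.002, 0.719, 0.695, -0.001]
contact_force: [0.7, -0.2, -0.7]
width: 0.0323
```

```bash
python3 - <<'E'
from h import *
st()
p=cams.get_image('wrist'); save(p,'w23')
E
```

```text
t 37.65 pos [ 0.5428 -0.1139  0.1559] yaw 1.537 q6 -1.87 F [ 0.7 -0.2 -0.7] w 0.0323
```

View pics/w23.png

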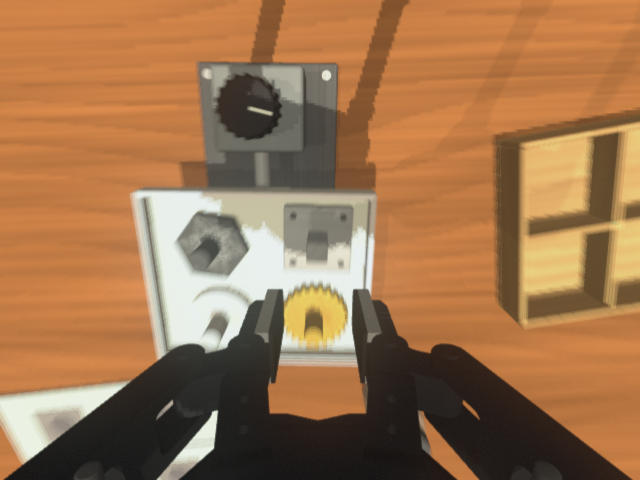

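All four parts are placed. Now I'll check the pointer for the starting tilt.

```bash
python3 - <<'E'
from h import *
ims=[]
for i in range(4):
    p=cams.get_image('scene'); ims.append(np.array(p['image']).astype(float))
im=np.mean(ims,0).astype(np.uint8); cv2.imwrite('pics/avg0.png',im[:,:,::-1])
cv2.imwrite('pics/s24.png',cv2.resize(im[215:295,220:300,::-1],None,fx=7.5,fy=7.5,interpolation=cv2.INTER_CUBIC))
E
```

```text
(no output)
```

View pics/s24.png

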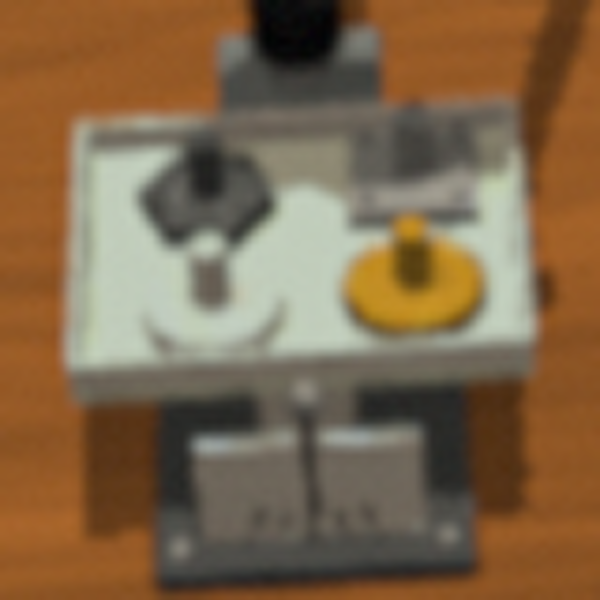

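Emit:
carry_out([
  [[-0.25,-1,-0.4,0,-0.14],[-0.25,-1,-0.4,0,-0.14],[-0.25,-1,-0.4,0,-0.14],[-0.25,-1,-0.4,0,-0.14],[-0.25,-1,-0.4,0,-0.14],[-0.25,-1,-0.4,0,-0.14],[-0.25,-1,-0.4,0,-0.14],[-0.25,-1,-0.4,0,-0.14],[-0.25,-1,-0.4,0,-0.14],[0.2,-0.3,0,0,-0.14],[0.2,0,0,0,-0.14],[0.2,0,0,0,-0.14]],
], force=30)

```text
clock: 39.1
position: [0.4498, -0.1497, 0.1545]
ee_rot: [-0.001, 0.997, -0.075, -0.002]
contact_force: [-0.7, -0.0, -0.4]
width: 0.0516
```

```bash
python3 - <<'E'
from h import *
st()
p=cams.get_image('wrist'); save(p,'w25')
E
```

```text
t 39.1 pos [ 0.4498 -0.1497  0.1545] yaw -0.149 q6 -0.32 F [-0.7 -0.  -0.4] w 0.0516
```

View pics/w25.png

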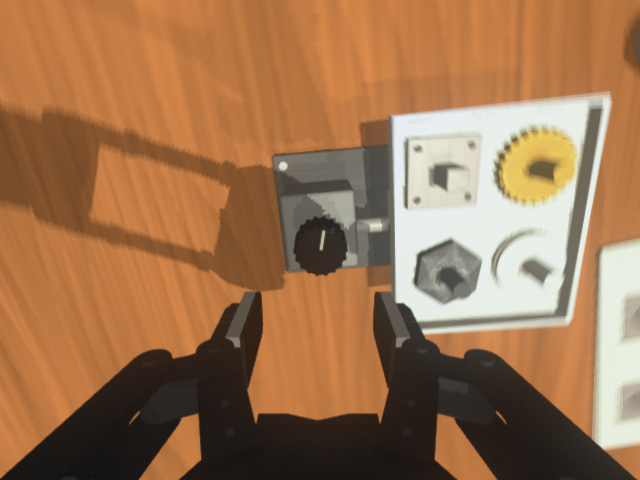

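```bash
python3 - <<'E'
from h import *
p=cams.get_image('wrist'); print(at_z(p,(321,243),.114), at_z(p,(319,249),.104))
E
```

```text
[ 0.45295256 -0.14678019  0.114     ] [ 0.45038575 -0.15461443  0.104     ]
```

Emit:
carry_out([
  [[0.25,0,0,0,-0.14],[0.25,0,0,0,-0.14],[0.25,0,0,0,-0.14],[0.25,0,0,0,-0.14],[0.25,0,0,0,-0.14],[0.25,0,0,0,-0.14],[0.25,0,0,0,-0.14],[0.25,0,0,0,-0.14],[0.25,0,0,0,-0.14],[0.25,0,0,0,-0.14],[0.25,0,0,0,-0.14],[0.25,0,0,0,-0.14]],
])

```text
clock: 40.4
position: [0.4504, -0.1499, 0.155]
ee_rot: [-0.001, -0.612, 0.791, 0.001]
contact_force: [0.6, 0.0, 0.6]
width: 0.0531
```

Emit:
carry_out([
  [[0.25,0,0,0,-0.14],[0.25,0,0,0,-0.14],[0.25,0,0,0,-0.14],[0.25,0,0,0,-0.14],[0.25,0,0,0,-0.14],[0.25,0,0,0,-0.14],[0.25,0,0,0,-0.14],[0.25,0,0,0,0]],
])

```text
clock: 41.2
position: [0.4505, -0.1499, 0.1551]
ee_rot: [-0.001, -0.17, 0.985, 0.001]
contact_force: [-0.5, 0.3, -1.1]
width: 0.0532
```

```bash
python3 - <<'E'
from h import *
st()
p=cams.get_image('wrist'); save(p,'w26'); print(at_z(p,(318,243),.114))
E
```

```text
t 41.2 pos [ 0.4505 -0.1499  0.1551] yaw -2.8 q6 2.33 F [-0.5  0.3 -1.1] w 0.0532
[ 0.45127245 -0.15220527  0.114     ]
```

View pics/w26.png

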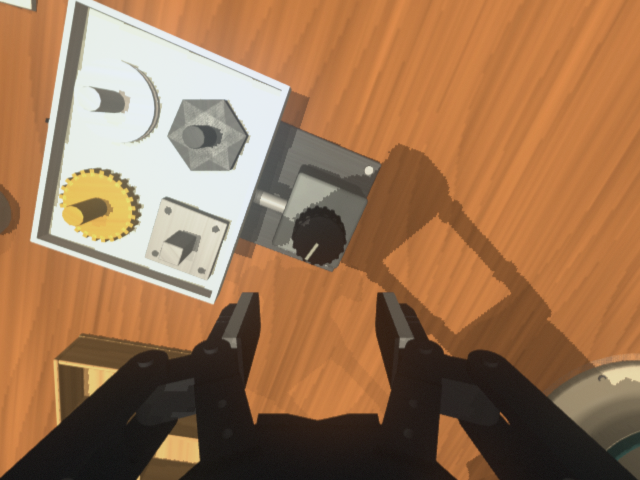

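Emit:
carry_out([
  [[0.25,0,0,-2,-0.1],[0.25,0,0,-2.5,-0.1],[0.25,0,0,-2.5,0],[0.25,0,0,-1.5,0],[0.25,0,0,-0.8,0],[0.25,0,0,-0.4,0],[0.25,0,0,0,0]],
])

```text
clock: 41.95
position: [0.4512, -0.1502, 0.0588]
ee_rot: [-0.0, -0.07, 0.998, 0.0]
contact_force: [-0.1, -0.5, -0.2]
width: 0.0537
```

```bash
python3 - <<'E'
from h import *
st()
p=cams.get_image('wrist'); save(p,'w27')
E
```

```text
t 41.95 pos [ 0.4512 -0.1502  0.0588] yaw -3.002 q6 2.53 F [-0.1 -0.5 -0.2] w 0.0537
```

View pics/w27.png

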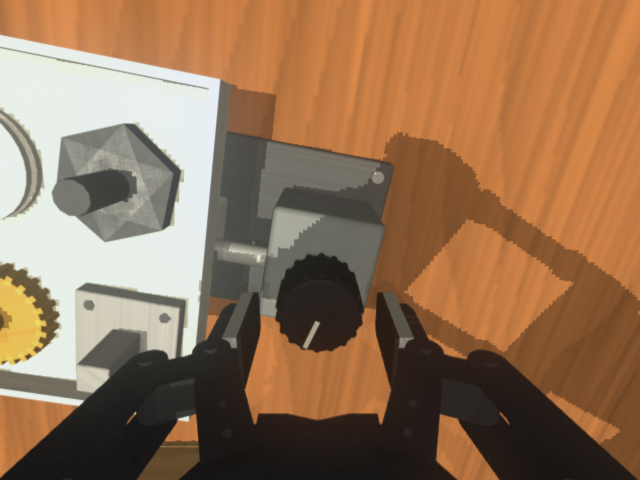

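```bash
python3 - <<'E'
from h import *
p=cams.get_image('wrist'); s=telemetry.get_state(); x=np.array(s['position'])
print(proj(p,[x[0],x[1],.114]), at_z(p,(320,312),.114))
im=np.array(p['image']); g=(cv2.cvtColor(im,cv2.COLOR_RGB2GRAY)<45)[250:360,262:375]; print(np.argwhere(g).mean(0)+[250,262])
E
```

```text
[317.80705138 323.633171  ] [ 0.45162445 -0.15626955  0.114     ]
[302.10130037 320.19601862]
```

Emit:
carry_out([
  [[-0.5,0,0,0,0],[-1,0,0,0,0],[-1,0,0,0,0],[-1,0,0,0,0],[-1,0,0,0,0]],
], force=30)

```text
clock: 42.55
position: [0.4505, -0.1507, 0.06]
ee_rot: [-0.0, -0.07, 0.998, -0.001]
contact_force: [-2.7, -1.4, 4.9]
width: 0.0347
```

Emit:
carry_out([
  [[-1,0,0,0,0.05],[-1,0,0,0,0.1],[-1,0,0,0,0.14],[-1,0,0,0,0.14],[-1,0,0,0,0.14],[-1,0,0,0,0.14],[-1,0,0,0,0.14],[-1,0,0,0,0.14],[-1,0,0,0,0.14],[-1,0,0,0,0.14],[-1,0,0,0,0.14],[-1,0,0,0,0.09]],
])

```text
clock: 43.75
position: [0.4477, -0.154, 0.0599]
ee_rot: [0.005, 0.734, -0.68, 0.0]
contact_force: [-10.1, -11.4, 5.9]
width: 0.0345
```

```bash
python3 - <<'E'
from h import *
st()
p=cams.get_image('wrist'); save(p,'w28')
E
```

```text
t 43.75 pos [ 0.4477 -0.154   0.0599] yaw -1.495 q6 1.03 F [-10.1 -11.4   5.9] w 0.0345
```

View pics/w28.png

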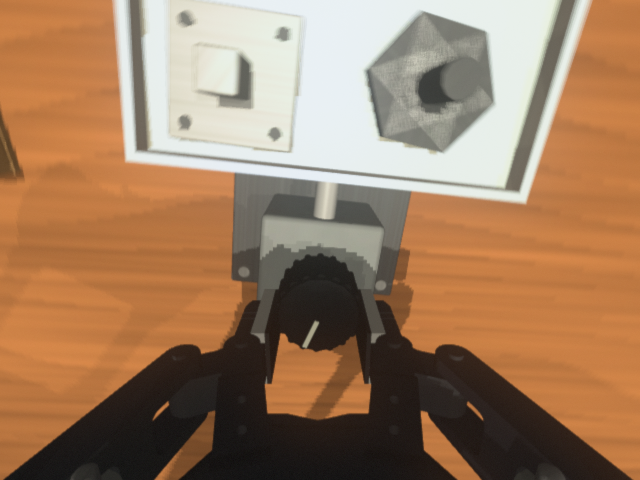

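Emit:
carry_out([
  [[-1,-0.05,-0.1,0,0.12],[-1,-0.05,-0.1,0,0.14],[-1,0,-0.1,0,0.14],[-1,0,-0.1,0,0.14],[-1,0,-0.1,0,0.14],[-1,0,-0.05,0,0.14],[-1,0,0,0,0.14],[-1,0,0,0,0.14],[-1,0,0,0,0.14],[-1,0,0,0,0.14],[-1,0.05,0,0,0.14],[-1,0.05,0,0,0.1]],
])

```text
clock: 45.0
position: [0.4514, -0.157, 0.06]
ee_rot: [0.001, 0.998, 0.061, 0.0]
contact_force: [-1.6, -2.1, 3.1]
width: 0.0346
```

Emit:
carry_out([
  [[-1,0.03,0,0,0.12],[-1,0.03,0.03,0,0.14],[-1,0.03,0.03,0,0.14],[-1,0.03,0.03,0,0.14],[-1,0.03,0.03,0,0.14],[-1,0.03,0.03,0,0.14],[-1,0.03,0.03,0,0.14],[-1,0.03,0.03,0,0.14],[-1,0.03,0.03,0,0.14],[-1,0,0.03,0,0.14],[-1,0,0.03,0,0.14],[-1,0,0.03,0,0.1]],
])

```text
clock: 46.2
position: [0.4541, -0.1533, 0.06]
ee_rot: [0.001, 0.644, 0.765, -0.0]
contact_force: [-0.7, -2.0, 3.1]
width: 0.0346
```

```bash
python3 - <<'E'
from h import *
st()
p=cams.get_image('wrist'); save(p,'w29')
p=cams.get_image('scene'); im=np.array(p['image'])
cv2.imwrite('pics/s29.png',cv2.resize(im[215:295,220:300,::-1],None,fx=7.5,fy=7.5,interpolation=cv2.INTER_CUBIC))
E
```

```text
t 46.2 pos [ 0.4541 -0.1533  0.06  ] yaw 1.742 q6 -2.21 F [-0.7 -2.   3.1] w 0.0346
```

View pics/w29.png

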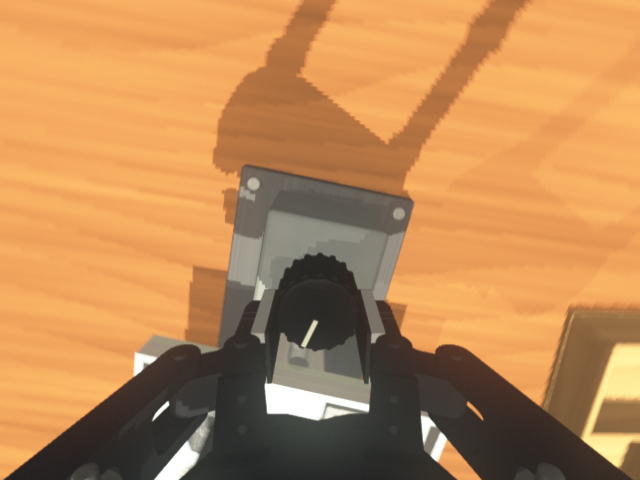

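View pics/s29.png

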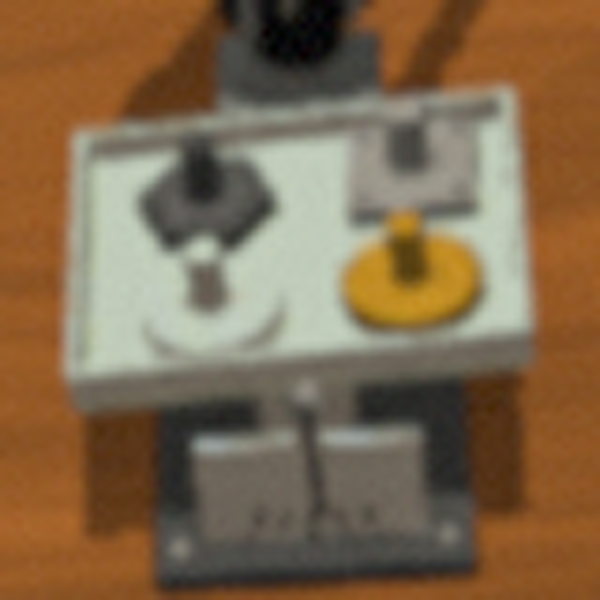

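Emit:
carry_out([
  [[-1,0,0.03,0,0.14],[-1,0,0.05,0,0.14],[-1,0,0.05,0,0.04],[-1,0,0,0,0],[-1,0,0,0,0]],
])

```text
clock: 46.8
position: [0.4538, -0.1523, 0.0599]
ee_rot: [0.001, 0.517, 0.856, -0.001]
contact_force: [-3.1, -3.0, 5.7]
width: 0.0346
```

Emit:
carry_out([
  [[0.25,0,0,0,0],[0.25,0,0,0,0],[0.25,0,0,0,0],[0.25,-0.1,0,0,0],[0.25,-0.1,-0.1,0,-0.05],[0.25,-0.1,-0.1,0,-0.14],[0.25,0,0,0,-0.14],[0.25,0,0,0,-0.14],[0.25,0,0,0,-0.14],[0.25,0,0,0,-0.14],[0.25,0,0,0,-0.14],[0.25,0,0,0,-0.14]],
])

```text
clock: 48.0
position: [0.4508, -0.153, 0.0588]
ee_rot: [-0.0, 0.873, 0.489, 0.0]
contact_force: [0.7, 0.1, 0.1]
width: 0.0533
```

Emit:
carry_out([
  [[0.25,0,-0.05,0,-0.14],[0.25,0,-0.05,0,-0.14],[0.25,0,0,0,-0.14],[0.25,0,0,0,-0.14],[0.25,0,0,0,-0.14],[0.25,0,0,0,-0.14],[0.25,0,0,0,-0.14],[0.25,0,0,0,-0.14],[0.25,0,0,0,-0.14],[0.25,0,0,0,-0.14],[0.25,0,0,0,-0.14],[0.25,0,0,0,-0.14]],
])

```text
clock: 49.2
position: [0.4508, -0.154, 0.0588]
ee_rot: [-0.0, 0.946, -0.324, -0.0]
contact_force: [0.4, 0.4, -0.1]
width: 0.0535
```

Emit:
carry_out([
  [[0.25,0,0,0,-0.14],[0.25,0,0,0,-0.14],[0.25,0,0,0,-0.14],[0.25,0,0,0,-0.14],[0.25,0,0,0,-0.14],[0.25,0,0,0,-0.14],[0.25,0,0,0,-0.14],[0.25,0,0,0,-0.14],[0.25,0,0,0,-0.14],[0.25,0,0,0,-0.14],[0.25,0,0,0,-0.14],[0.25,0,0,0,-0.14]],
])

```text
clock: 50.4
position: [0.4507, -0.154, 0.0588]
ee_rot: [-0.0, -0.391, 0.921, 0.0]
contact_force: [-0.6, 0.4, 0.7]
width: 0.0535
```

Emit:
carry_out([
  [[0.25,0,0,0,-0.14],[0.25,0,0,0,-0.14],[0.25,0,0,0,-0.14],[0.25,0,0,0,-0.14],[0.25,0,0,0,-0.1],[0.25,0,0,0,0]],
])

```text
clock: 51.0
position: [0.4507, -0.154, 0.0588]
ee_rot: [-0.0, -0.074, 0.997, 0.0]
contact_force: [0.0, -0.0, -0.5]
width: 0.0532
```

```bash
python3 - <<'E'
from h import *
st()
p=cams.get_image('wrist'); save(p,'w30')
E
```

```text
t 51.0 pos [ 0.4507 -0.154   0.0588] yaw -2.993 q6 2.52 F [ 0.  -0.  -0.5] w 0.0532
```

View pics/w30.png

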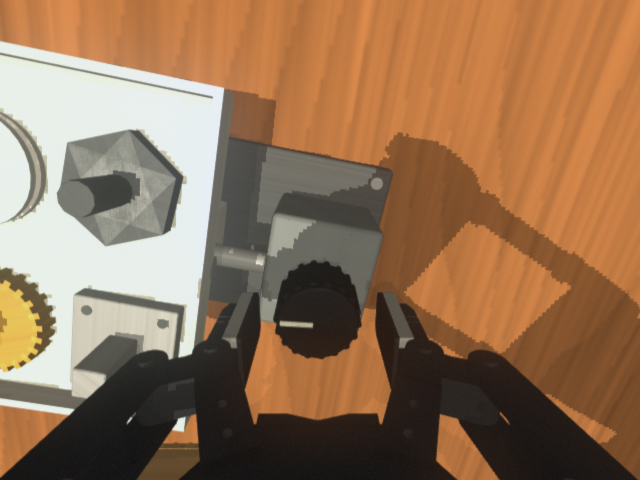

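Emit:
carry_out([
  [[-0.5,0,0,0,0],[-1,0,0,0,0],[-1,0,0,0,0],[-1,0,0,0,0],[-1,0,0,0,0]],
], force=30)

```text
clock: 51.55
position: [0.451, -0.1541, 0.0591]
ee_rot: [0.0, -0.074, 0.997, 0.0]
contact_force: [0.0, 1.2, 2.7]
width: 0.0347
```

Emit:
carry_out([
  [[-1,0,0,0,0.05],[-1,0,0,0,0.1],[-1,0,0,0,0.14],[-1,0,0,0,0.14],[-1,0,0,0,0.14],[-1,0,0,0,0.14],[-1,0,0,0,0.14],[-1,0,0,0,0.14],[-1,0,0,0,0.14],[-1,0,0,0,0.14],[-1,0,0,0,0.14],[-1,0,0,0,0.14]],
])

```text
clock: 52.75
position: [0.4512, -0.1538, 0.0591]
ee_rot: [-0.001, 0.753, -0.659, 0.0]
contact_force: [1.0, 1.0, 2.6]
width: 0.0344
```

Forces are near zero, so the grip is centred. Continuing.

Emit:
carry_out([
  [[-1,0,0,0,0.14],[-1,0,0,0,0.14],[-1,0,0,0,0.14],[-1,0,0,0,0.14],[-1,0,0,0,0.14],[-1,0,0,0,0.14],[-1,0,0,0,0.14],[-1,0,0,0,0.14],[-1,0,0,0,0.14],[-1,0,0,0,0.14],[-1,0,0,0,0.14],[-1,0,0,0,0.14]],
])

```text
clock: 53.95
position: [0.4509, -0.1535, 0.0591]
ee_rot: [-0.001, 0.993, 0.121, 0.0]
contact_force: [0.4, 2.5, 3.6]
width: 0.0347
```

Emit:
carry_out([
  [[-1,0,0,0,0.14],[-1,0,0,0,0.14],[-1,0,0,0,0.14],[-1,0,0,0,0.14],[-1,0,0,0,0.14],[-1,0,0,0,0.14],[-1,0,0,0,0.14],[-1,0,0,0,0.14],[-1,0,0,0,0.14],[-1,0,0,0,0.14],[-1,0,0,0,0.14],[-1,0,0,0,0.14]],
])

```text
clock: 55.15
position: [0.4507, -0.1539, 0.0591]
ee_rot: [-0.0, 0.572, 0.82, 0.0]
contact_force: [-0.1, 1.1, 4.1]
width: 0.0349
```

```bash
python3 - <<'E'
from h import *
st()
p=cams.get_image('wrist'); save(p,'w31')
p=cams.get_image('scene'); im=np.array(p['image'])
cv2.imwrite('pics/s31.png',cv2.resize(im[215:295,220:300,::-1],None,fx=7.5,fy=7.5,interpolation=cv2.INTER_CUBIC))
E
```

```text
t 55.15 pos [ 0.4507 -0.1539  0.0591] yaw 1.923 q6 -2.4 F [-0.1  1.1  4.1] w 0.0349
```

View pics/w31.png

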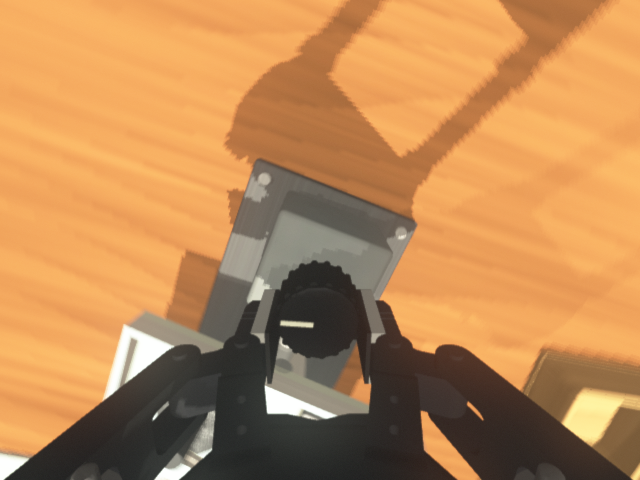

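View pics/s31.png

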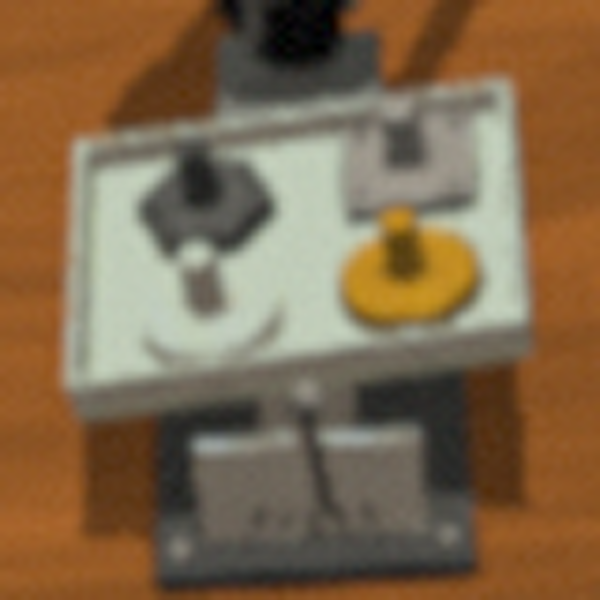

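Emit:
carry_out([
  [[-1,0,0,0,0.1],[-1,0,0,0,0.1],[-1,0,0,0,0],[-1,0,0,0,0],[0.25,0,0,0,0],[0.25,0,0,0,0],[0.25,0,0,0,0],[0.25,0,0,0,-0.05],[0.25,0,0,0,-0.14],[0.25,0,0,0,-0.14],[0.25,0,0,0,-0.14],[0.25,0,0,0,-0.14]],
])

```text
clock: 56.45
position: [0.4508, -0.1543, 0.0587]
ee_rot: [-0.0, 0.732, 0.682, -0.0]
contact_force: [0.5, 0.7, 0.4]
width: 0.0534
```

Emit:
carry_out([
  [[0.25,0,0,0,-0.14],[0.25,0,0,0,-0.14],[0.25,0,0,0,-0.14],[0.25,0,0,0,-0.14],[0.25,0,0,0,-0.14],[0.25,0,0,0,-0.14],[0.25,0,0,0,-0.14],[0.25,0,0,0,-0.14],[0.25,0,0,0,-0.14],[0.25,0,0,0,-0.14],[0.25,0,0,0,-0.14],[0.25,0,0,0,-0.14]],
])

```text
clock: 57.65
position: [0.4509, -0.1543, 0.0588]
ee_rot: [0.0, 0.996, -0.09, 0.0]
contact_force: [0.0, 0.7, -0.5]
width: 0.0536
```

Emit:
carry_out([
  [[0.25,0,0,0,-0.14],[0.25,0,0,0,-0.14],[0.25,0,0,0,-0.14],[0.25,0,0,0,-0.14],[0.25,0,0,0,-0.14],[0.25,0,0,0,-0.14],[0.25,0,0,0,-0.14],[0.25,0,0,0,-0.14],[0.25,0,0,0,-0.14],[0.25,0,0,0,-0.14],[0.25,0,0,0,-0.14],[0.25,0,0,0,-0.14]],
])

```text
clock: 58.85
position: [0.4508, -0.1543, 0.0587]
ee_rot: [-0.0, -0.598, 0.801, -0.0]
contact_force: [-0.3, -0.6, -0.6]
width: 0.0534
```

Emit:
carry_out([
  [[0.25,0,0,0,-0.14],[0.25,0,0,0,-0.14],[0.25,0,0,0,-0.14],[0.25,0,0,0,-0.14],[0.25,0,0,0,-0.14],[0.25,0,0,0,-0.14],[0.25,0,0,0,-0.14],[0.25,0,0,0,-0.14],[0.25,0,0,0,-0.08],[0.25,0,0,0,0]],
])

```text
clock: 59.85
position: [0.4508, -0.1543, 0.0588]
ee_rot: [-0.0, -0.044, 0.999, -0.0]
contact_force: [-0.0, 0.6, 0.1]
width: 0.0532
```

```bash
python3 - <<'E'
from h import *
st()
E
```

```text
t 59.85 pos [ 0.4508 -0.1543  0.0588] yaw -3.053 q6 2.58 F [-0.   0.6  0.1] w 0.0532
```

Emit:
carry_out([
  [[-0.5,0,0,0,0],[-1,0,0,0,0],[-1,0,0,0,0],[-1,0,0,0,0],[-1,0,0,0,0],[-1,0,0,0,0.1],[-1,0,0,0,0.14],[-1,0,0,0,0.14],[-1,0,0,0,0.14],[-1,0,0,0,0.14],[-1,0,0,0,0.14],[-1,0,0,0,0.14]],
], force=30)

```text
clock: 61.05
position: [0.4513, -0.154, 0.0591]
ee_rot: [0.0, -0.494, 0.869, -0.0]
contact_force: [1.2, 0.6, 1.8]
width: 0.0348
```

Emit:
carry_out([
  [[-1,0,0,0,0.14],[-1,0,0,0,0.14],[-1,0,0,0,0.14],[-1,0,0,0,0.14],[-1,0,0,0,0.14],[-1,0,0,0,0.14],[-1,0,0,0,0.14],[-1,0,0,0,0.14],[-1,0,0,0,0.14],[-1,0,0,0,0.14],[-1,0,0,0,0.14],[-1,0,0,0,0.14]],
])

```text
clock: 62.25
position: [0.4511, -0.1534, 0.0591]
ee_rot: [-0.001, 0.977, -0.212, 0.0]
contact_force: [1.3, 2.2, 3.0]
width: 0.0347
```

Emit:
carry_out([
  [[-1,0,0,0,0.14],[-1,0,0,0,0.14],[-1,0,0,0,0.14],[-1,0,0,0,0.14],[-1,0,0,0,0.14],[-1,0,0,0,0.14],[-1,0,0,0,0.14],[-1,0,0,0,0.14],[-1,0,0,0,0.14],[-1,0,0,0,0.14],[-1,0,0,0,0.14],[-1,0,0,0,0.14]],
])

```text
clock: 63.45
position: [0.4505, -0.1537, 0.059]
ee_rot: [-0.0, 0.81, 0.586, 0.0]
contact_force: [-1.0, 0.3, 3.0]
width: 0.0349
```

Emit:
carry_out([
  [[-1,0,0,0,0.14],[-1,0,0,0,0.14],[-1,0,0,0,0.14],[-1,0,0,0,0.14],[-1,0,0,0,0.14],[-1,0,0,0,0.14],[-1,0,0,0,0],[-1,0,0,0,0]],
])

```text
clock: 64.25
position: [0.4506, -0.154, 0.059]
ee_rot: [-0.0, 0.504, 0.863, 0.0]
contact_force: [-1.4, 0.5, 3.0]
width: 0.0348
```

```bash
python3 - <<'E'
from h import *
st()
p=cams.get_image('wrist'); save(p,'w32')
p=cams.get_image('scene'); im=np.array(p['image'])
cv2.imwrite('pics/s32.png',cv2.resize(im[215:295,220:300,::-1],None,fx=7.5,fy=7.5,interpolation=cv2.INTER_CUBIC))
E
```

```text
t 64.25 pos [ 0.4506 -0.154   0.059 ] yaw 2.084 q6 -2.56 F [-1.4  0.5  3. ] w 0.0348
```

View pics/w32.png

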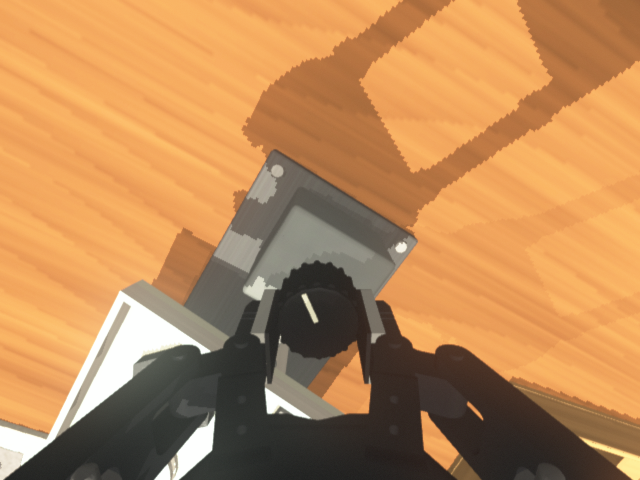

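View pics/s32.png

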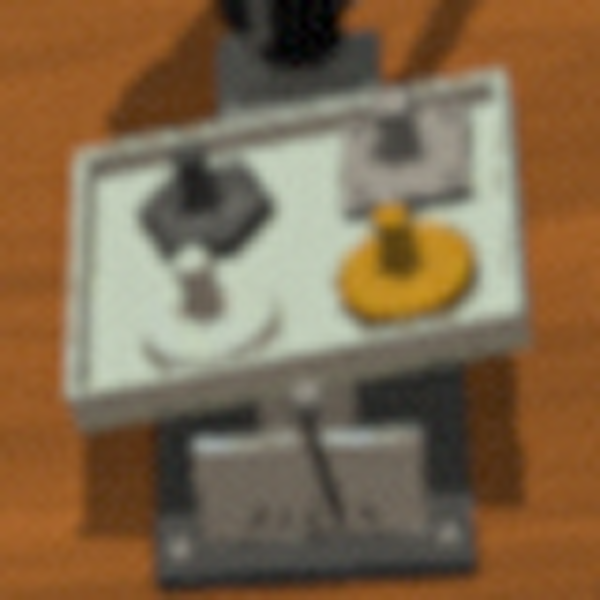

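Emit:
carry_out([
  [[0.25,0,0,0,0],[0.25,0,0,0,0],[0.25,0,0,0,0],[0.25,0,0,1,0],[0.25,0,0,2,0],[0.25,0,0,3,0],[0.25,0,0,4,0],[0.25,0,0,0,0]],
])

```text
clock: 65.15
position: [0.4547, -0.1561, 0.1647]
ee_rot: [0.006, 0.503, 0.864, 0.0]
contact_force: [0.4, -0.5, 0.4]
width: 0.0533
```

```bash
python3 - <<'E'
from h import *
st()
ims=[]
for i in range(6):
    p=cams.get_image('scene'); ims.append(np.array(p['image']).astype(float))
im=np.mean(ims,0).astype(np.uint8); cv2.imwrite('pics/avg1.png',im[:,:,::-1])
a=cv2.imread('pics/avg0.png')
z=lambda i: cv2.resize(i[265:293,240:280],None,fx=10,fy=10,interpolation=cv2.INTER_LANCZOS4)
cv2.imwrite('pics/cmp.png',np.hstack([z(a),z(im[:,:,::-1])]))
p=cams.get_image('wrist'); save(p,'w33')
E
```

```text
t 65.15 pos [ 0.4547 -0.1561  0.1647] yaw 2.087 q6 -2.56 F [ 0.4 -0.5  0.4] w 0.0533
```

View pics/cmp.png

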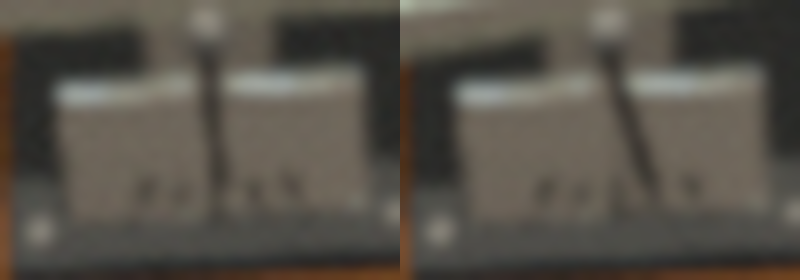

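View pics/w33.png

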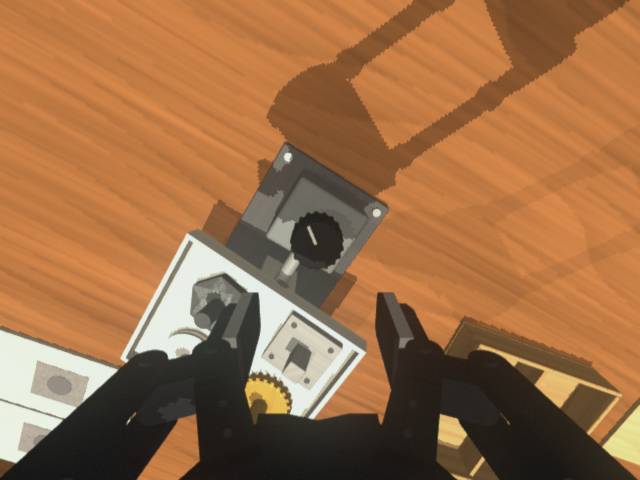

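```bash
python3 - <<'E'
from h import *
p=cams.get_image('top'); im=np.array(p['image']); hsv=cv2.cvtColor(im,cv2.COLOR_RGB2HSV)
m=(hsv[...,0]>20)&(hsv[...,0]<35)&(hsv[...,1]>60)&(hsv[...,2]>110); m[:, :150]=0;m[:,310:]=0;m[:180]=0;m[330:]=0
n,l,s,c=cv2.connectedComponentsWithStats(m.astype(np.uint8))
for i in np.argsort(-s[1:,4])[:2]+1:
    w=np.array([at_z(p,q,.006)[:2] for q in np.argwhere(l==i)[:,::-1]],np.float32); print(s[i],cv2.minAreaRect(w))
cv2.imwrite('pics/t34.png',cv2.resize(im[190:330,150:310,::-1],None,fx=4,fy=4,interpolation=cv2.INTER_CUBIC))
E
```

```text
[ 167  247   57   59 2572] ((0.45027488470077515, 0.40050485730171204), (0.1780051290988922, 0.1765804886817932), 7.275639533996582)
[271 226  20   4  48] ((0.615437388420105, 0.12432530522346497), (0.008284653536975384, 0.06348682940006256), 5.456822872161865)
```

View pics/t34.png

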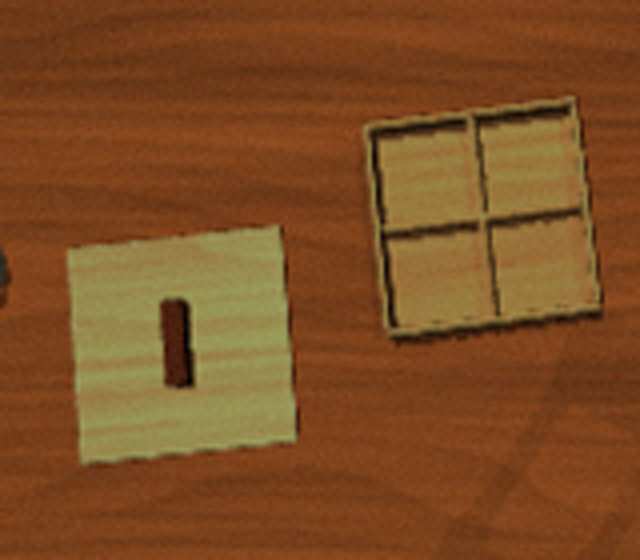

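Emit:
carry_out([
  [[0,0,3,0,0],[0,0,4.7,0,-0.04],[0,0,4.8,0,-0.04],[0,0,4.8,0,-0.04],[0,0,4.8,0,-0.04],[0,0,4.8,0,-0.04],[0,0,4.8,0,-0.04],[0,0,4.8,0,-0.04],[0,0,4.8,0,-0.04],[0,0,4.8,0,-0.04],[0,0,4.8,0,-0.03],[0,0,4.5,0,0]],
])

```text
clock: 66.75
position: [0.4502, 0.4019, 0.158]
ee_rot: [-0.0, 0.661, 0.75, -0.001]
contact_force: [0.7, -0.2, 0.4]
width: 0.0431
```

Emit:
carry_out([
  [[0,0,0,0,0],[0,0,0,0,0]],
])

```text
clock: 66.95
position: [0.4501, 0.4002, 0.1576]
ee_rot: [-0.0, 0.66, 0.751, -0.001]
contact_force: [-0.4, -0.6, 0.9]
width: 0.0424
```

```bash
python3 - <<'E'
from h import *
st()
p=cams.get_image('wrist'); save(p,'w35')
E
```

```text
t 66.95 pos [0.4501 0.4002 0.1576] yaw 1.699 q6 -1.09 F [-0.4 -0.6  0.9] w 0.0424
```

View pics/w35.png

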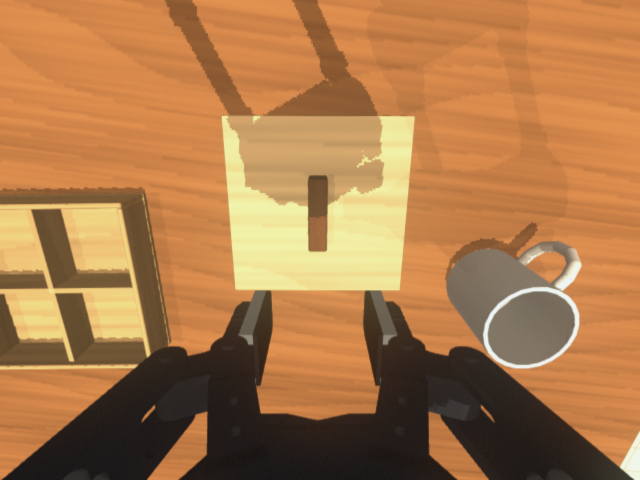

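Emit:
carry_out([
  [[0,0,0,-3.5,0],[0,0,0,-4,0],[0,0,0,-4,0],[0,0,0,-2.7,0],[0,0,0,-1.5,0],[0,0,0,-0.8,0],[0,0,0,-0.3,0],[-1,0,0,0,0],[-1,0,0,0,0],[-1,0,0,0,0],[-1,0,0,0,0],[-1,0,0,0,0]],
], force=60)

```text
clock: 68.2
position: [0.452, 0.4001, -0.0073]
ee_rot: [0.001, 0.661, 0.75, 0.001]
contact_force: [-0.3, -2.2, 6.1]
width: 0.0002
```

```bash
python3 - <<'E'
from h import *
st()
p=cams.get_image('wrist'); save(p,'w36')
p=cams.get_image('scene'); im=np.array(p['image'])
cv2.imwrite('pics/s36.png',cv2.resize(im[150:300,360:520,::-1],None,fx=4,fy=4,interpolation=cv2.INTER_CUBIC))
E
```

```text
t 68.2 pos [ 0.452   0.4001 -0.0073] yaw 1.697 q6 -1.09 F [-0.3 -2.2  6.1] w 0.0002
```

View pics/w36.png

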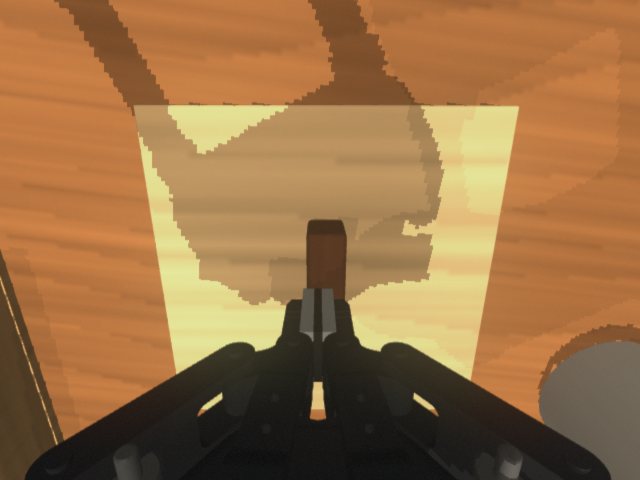

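View pics/s36.png

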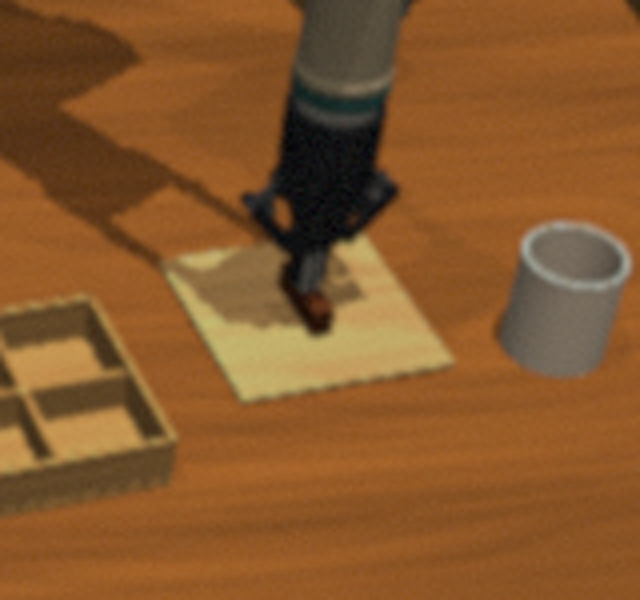

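Emit:
carry_out([
  [[-1,0,0,2,0],[0,0,0,2,0],[0,0,0,0,0],[0,0,0.2,0,0],[0,0,0.1,0,0],[0,0,0,0,0]],
])

```text
clock: 68.9
position: [0.4501, 0.4026, 0.0298]
ee_rot: [-0.0, 0.661, 0.75, -0.001]
contact_force: [-0.1, -0.6, -0.3]
width: 0.0425
```

```bash
python3 - <<'E'
from h import *
st()
p=cams.get_image('wrist'); save(p,'w37')
E
```

```text
t 68.9 pos [0.4501 0.4026 0.0298] yaw 1.697 q6 -1.08 F [-0.1 -0.6 -0.3] w 0.0425
```

View pics/w37.png

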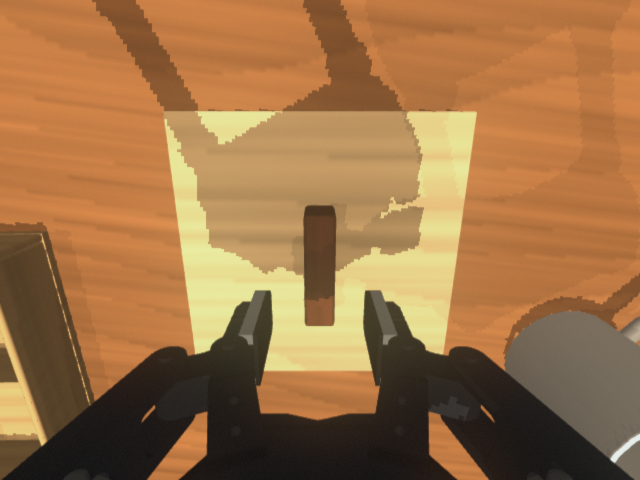

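Emit:
carry_out([
  [[0,0,0,-2,0],[0,0,0,-1.5,0],[0,0,0,-0.7,0],[0,0,0,-0.2,0],[0,0,0,0,0]],
])

```text
clock: 69.45
position: [0.4509, 0.4028, -0.0133]
ee_rot: [-0.0, 0.661, 0.75, -0.0]
contact_force: [0.2, 0.1, -0.1]
width: 0.0424
```

Emit:
carry_out([
  [[-0.5,0,0,0,0],[-1,0,0,0,0],[-1,0,0,0,0],[-1,0,0,0,0]],
], force=60)

```text
clock: 69.85
position: [0.4515, 0.4033, -0.0121]
ee_rot: [0.0, 0.661, 0.75, 0.001]
contact_force: [-1.0, 0.3, 5.4]
width: 0.0155
```

Emit:
carry_out([
  [[-1,0,0,0,0],[-1,0,0,0.5,0],[-1,0,0,1.5,0],[-1,0,0,2.5,0],[-1,0,0,2.5,0],[-1,0,0,1.5,0],[-1,0,0,0.5,0],[-1,0,0,0,0]],
])

```text
clock: 70.65
position: [0.4508, 0.4029, 0.0772]
ee_rot: [0.0, 0.661, 0.75, 0.0]
contact_force: [-0.5, 0.6, -1.3]
width: 0.0157
```

```bash
python3 - <<'E'
from h import *
st()
p=cams.get_image('wrist'); save(p,'w38')
E
```

```text
t 70.65 pos [0.4508 0.4029 0.0772] yaw 1.697 q6 -1.08 F [-0.5  0.6 -1.3] w 0.0157
```

View pics/w38.png

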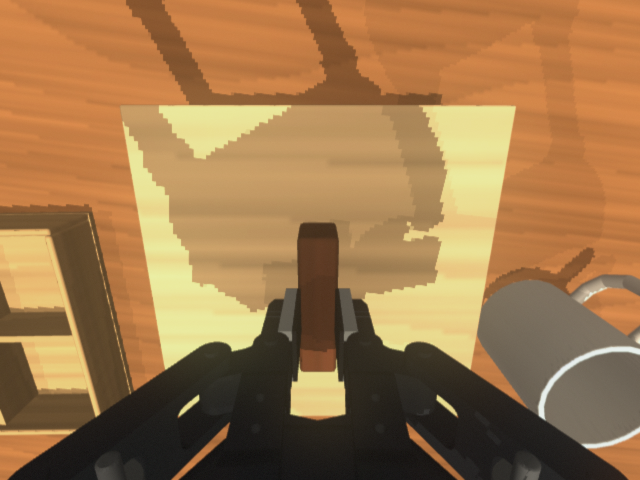

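Emit:
carry_out([
  [[-1,0.4,-1,0.5,0],[-1,1.2,-2.8,0.4,0],[-1,1.2,-2.8,0,0],[-1,1.2,-2.8,0,0],[-1,1.2,-2.8,0,0],[-1,1.2,-2.8,0,0],[-1,1.2,-2.8,0,0],[-1,1.2,-2.8,0,0],[-1,1.2,-2.8,0,0],[-1,0.7,-1.8,0,0],[-1,0,0,0,0],[-1,0,0,0,0]],
])

```text
clock: 71.9
position: [0.5572, 0.1502, 0.0852]
ee_rot: [-0.001, 0.662, 0.75, -0.001]
contact_force: [0.7, 0.4, -1.7]
width: 0.0154
```

```bash
python3 - <<'E'
from h import *
st()
p=cams.get_image('wrist'); save(p,'w39')
p=cams.get_image('scene'); im=np.array(p['image'])
cv2.imwrite('pics/s39.png',cv2.resize(im[170:320,310:450,::-1],None,fx=4,fy=4,interpolation=cv2.INTER_CUBIC))
E
```

```text
t 71.9 pos [0.5572 0.1502 0.0852] yaw 1.695 q6 -1.55 F [ 0.7  0.4 -1.7] w 0.0154
```

View pics/s39.png

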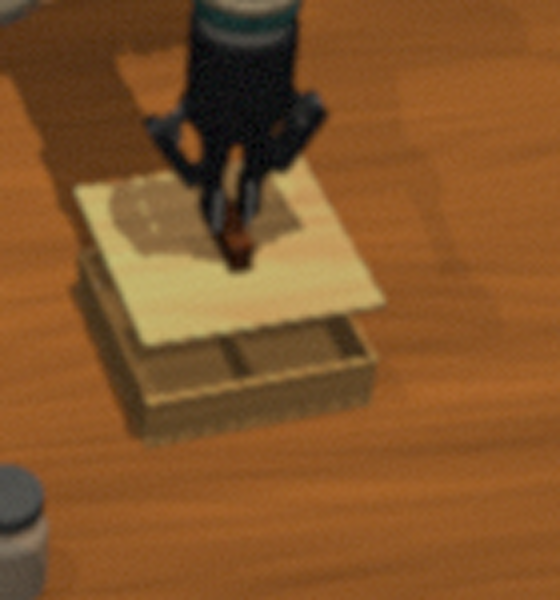

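Emit:
carry_out([
  [[-1,0.1,0,-2,0],[-1,0,0,-1.5,0],[-1,0,0,-0.8,0],[-1,0,0,-0.4,0],[-1,0,0,-0.2,0],[-1,0,0,0,0]],
])

```text
clock: 72.6
position: [0.559, 0.1511, 0.0372]
ee_rot: [0.0, 0.661, 0.75, 0.0]
contact_force: [-0.5, -0.3, -2.1]
width: 0.0155
```

```bash
python3 - <<'E'
from h import *
st()
p=cams.get_image('top'); im=np.array(p['image'])
p2=cams.get_image('scene'); im2=np.array(p2['image'])
cv2.imwrite('pics/s40.png',np.hstack([cv2.resize(im2[200:300,310:430,::-1],None,fx=3.3,fy=5,interpolation=cv2.INTER_CUBIC),cv2.resize(im[195:295,225:325,::-1],None,fx=4,fy=5,interpolation=cv2.INTER_CUBIC)]))
E
```

```text
t 72.6 pos [0.559  0.1511 0.0372] yaw 1.697 q6 -1.55 F [-0.5 -0.3 -2.1] w 0.0155
```

View pics/s40.png

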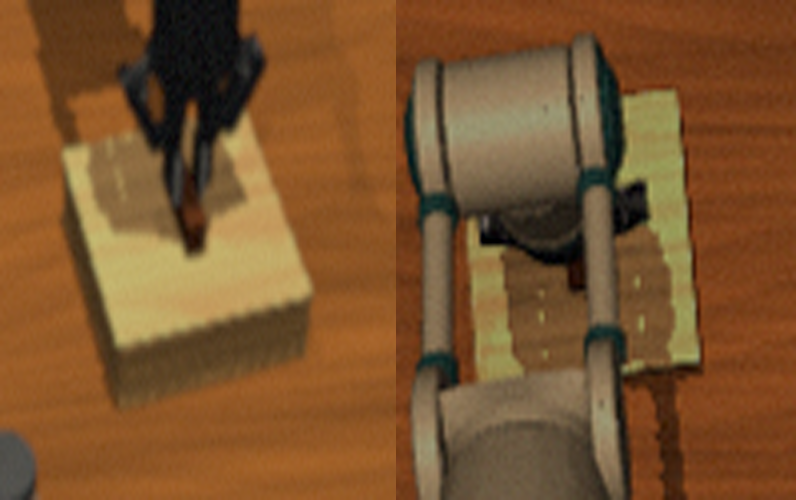

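Emit:
carry_out([
  [[-1,0,0,-0.2,0],[-1,0,0,-0.1,0],[-1,0,0,0,0],[-0.3,0,0,0,0],[0,0,0,0,0],[0,0,0,0,0],[0,0,0,1,0],[0,0,0,2,0],[0,0,0,3,0],[0,0,0,4,0],[0,0,0,3,0],[0,0,0,0,0]],
])

```text
clock: 73.9
position: [0.5624, 0.1514, 0.17]
ee_rot: [0.004, 0.661, 0.75, 0.004]
contact_force: [0.4, -0.6, 0.6]
width: 0.0429
```

Emit:
carry_out([
  [[0,-3,2,2,0],[0,-3,3,1,0],[0,-3,3,1,0],[0,-3,3,0,0],[0,-3,3,0,0],[0,-3,3,0,0],[0,-2,3,0,0],[0,-2,3,0,0],[0,-2,3,0,0],[0,0,0,0,0],[0,0,0,0,0]],
])

```text
clock: 75.0
position: [0.3182, 0.4108, 0.2036]
ee_rot: [0.0, 0.66, 0.751, -0.0]
contact_force: [-0.4, -0.6, -0.3]
width: 0.0428
```

```bash
python3 - <<'E'
from h import *
st()
p=cams.get_image('top'); im=np.array(p['image']); hsv=cv2.cvtColor(im,cv2.COLOR_RGB2HSV)
m=(hsv[...,0]>20)&(hsv[...,0]<35)&(hsv[...,1]>60)&(hsv[...,2]>120); m[:, :230]=0;m[:,320:]=0;m[:190]=0;m[300:]=0
n,l,s,c=cv2.connectedComponentsWithStats(m.astype(np.uint8)); i=np.argmax(s[1:,4])+1
w=np.array([at_z(p,q,.052)[:2] for q in np.argwhere(l==i)[:,::-1]],np.float32); print(s[i],cv2.minAreaRect(w),w.mean(0))
cv2.imwrite('pics/t41.png',cv2.resize(im[180:310,110:520,::-1],None,fx=1.95,fy=1.95,interpolation=cv2.INTER_CUBIC))
p=cams.get_image('scene'); im=np.array(p['image'])
cv2.imwrite('pics/s41.png',cv2.resize(im[200:320,220:420,::-1],None,fx=4,fy=4,interpolation=cv2.INTER_CUBIC))
E
```

```text
t 75.0 pos [0.3182 0.4108 0.2036] yaw 1.699 q6 -0.92 F [-0.4 -0.6 -0.3] w 0.0428
[ 241  213   60   60 2682] ((0.5581878423690796, 0.15141277015209198), (0.17774654924869537, 0.17686879634857178), 7.377756595611572) [0.55634344 0.150023  ]
```

View pics/t41.png

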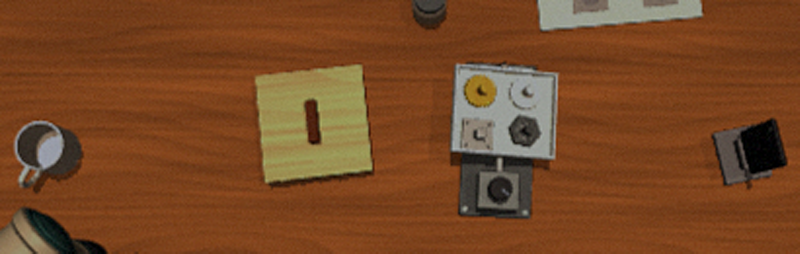

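View pics/s41.png

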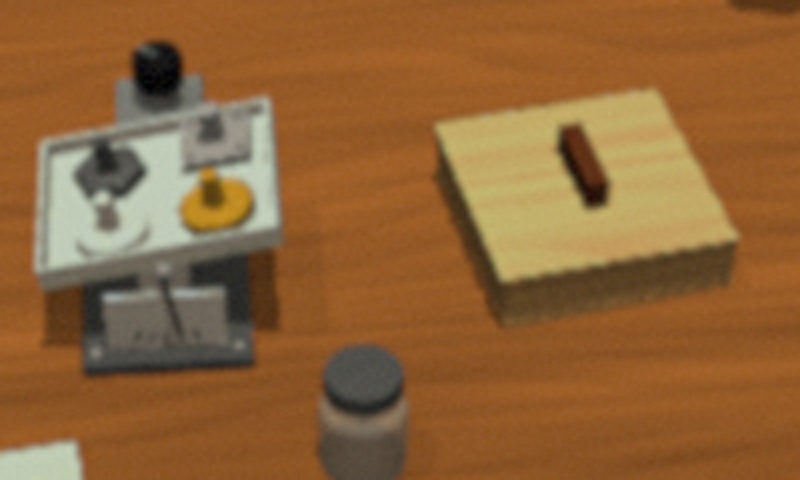

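```bash
python3 -c "
from h import *
print(manip.sign_off())"
```

```text
the job is handed in; nothing more can be done
None
```

The job is done and handed in at about 75 s of the 210 s allowed; the hand-in itself reports no verdict.

**What I did**
- I lifted the cover clear of the box and found all four parts (gear, pulley, flange, hexagon foot). I set them one by one on the level platform.
- The phone stands on the right, so I turned the knob counter-clockwise in three strokes, about 15.3 rad in all.
- I then laid the cover back on the empty box and backed the arm away.

**Last checks**
- **Tilt:** the pointer started on the middle mark and now sits on the next 10° mark. The turn count gives about 0.170 rad plus the starting tilt. I could read that only to about 0.01–0.02 rad, and the tolerance is 0.03.
- **Parts:** all four are inside the rim and did not visibly slide as the platform tipped.
- **Cover:** it lies flat, within about 2 mm and 0.01 rad of where it first lay on the box. My separate measurements of the box's own centre scattered by a few millimetres, to about 6 mm at most from the cover's centre. The limit is 15 mm.
- **Phone, mug, jar:** they look untouched in the pictures. I did not measure them again.

**What went wrong or disagreed**
- The fingertips turned out to end about 23 mm short of the stated tool point. My first grasps of the cover and the hexagon foot therefore closed on nothing. I corrected the heights and both then held.
- Picking the cover up again for its return also missed once and may have nudged it a few millimetres. The second try held.
- The wrist camera reads a few millimetres off towards the top of its picture. I allowed for that when centring on the knob.

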